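# Load pallet-block samples into a guarded marking bay

## Task

First press the sprung latch pad down to free the bay's guard gate and swing the gate wide open, clear of the tray's path. Then load every wooden sample block into the tray, each resting flat on the tray floor, and push the tray gently along its guides, at the middle of its rear wall because it jams if pushed off-centre, until it is fully home against the end stop. Finally swing the gate shut behind it until the latch catches, and leave the nail box and the can undisturbed.

Things in the scene. Friction and masses are not known exactly. Their poses are not given: they have to be found in the camera images.
- station: Fixed station: aluminium bed 236 (its x) x 400 mm (y), top 10 mm above the table, guide rails along y with inner faces at x = -107 and +107 mm, tops 28 mm above the table, with thin lips. Origin on the table midway between the rails. +y = the tray's feed direction (robot's left), +x = away from the robot. Gate at y = +47 mm; bay from there to the end stop; loading end at negative y. Yaw varies.
- tray: Loose wooden tray across the rails, 194 (x) x 76 mm (y, along travel), origin at underside centre, axes as the station's. Floor 6 mm thick; four walls 5 mm thick, tops 28 mm above the table; inside 184 x 66 mm; 0.35 kg. Steel shoes 50 mm long run under the rail lips (2 mm play a side): it slides along y only, no lifting. A few N moves it; pushed over 30 mm off-centre it jams.
- home (a point): Point fixed on the bed top (10 mm above the table): the tray's origin lies here when the tray is fully home, its front (+y) wall against the wooden end stop. Axes as the station's. The stop's face is at y = +38 mm from here, it is 12 mm thick and its top is 30 mm above the table. The tray starts 245 to 275 mm from here, at negative y.
- gate (a joint): Gate angle (rad). 0 = shut: the panel runs from the hinge along the station's +x across the bed. Grows as the free end swings towards the station's -y (loading end), to 1.65; at 1.57 it lies along the near rail. Held shut it reads about 0.01; can be pushed to -0.03. When freed, a spring pin (2 N) kicks it at least 0.15 open; then it stays where it is left. It clears the empty tray, not the blocks.
- gate_hinge (a point): The gate's vertical hinge axis, near (-x) side of the bed, 52 mm above the table. The gate's mid-plane passes through it: a plywood panel 12 mm thick and 218 mm long, 40 to 64 mm above the table, then a 28 mm steel tongue at the free end (246 mm from the hinge in all). A finger pushes it from either side, best 130 to 190 mm from the hinge.
- latch (a joint): Travel of the sprung hook that holds the gate's tongue: 0 = up (holding), 0.017 m = fully down; the gate is free from 0.013 m. 2 N to start, 6 N fully down; it springs back up. When the gate is swung shut, the tongue rides over the hook's 45 degree ramp (some 10 N at the free end) and the hook snaps up in front of it.
- latch_pad (a point): Centre of the top of the hook's black press pad, 34 x 36 mm, at the far (+x) side beside the gate's free end, 82 mm above the table when up. It sits in the gap between two steel cheeks on its -y and +y sides (station axes), 46 mm apart, tops 92 mm above the table; a back plate is 22 mm from the centre on +x; open to -x. Press straight down with shut fingers.
- block1_mid (a point): Centre of a plain saw-cut pine block, 36 x 44 x 50 mm along its own x, y, z (z upright at the start), about 60 g; a small dark pilot hole is on its top and a thin dark saw line runs round it 7 mm below mid-height. Starts standing on the table (centre 25 mm up) to the left or right of the station. May be absent.
- block2_mid (a point): Centre of a plain saw-cut pine block, 36 x 44 x 50 mm along its own x, y, z (z upright at the start), about 60 g; a small dark pilot hole is on its top and a thin dark saw line runs round it 7 mm below mid-height. Starts standing on the table (centre 25 mm up) to the left or right of the station. May be absent.
- block3_mid (a point): Centre of a plain saw-cut pine block, 36 x 44 x 50 mm along its own x, y, z (z upright at the start), about 60 g; a small dark pilot hole is on its top and a thin dark saw line runs round it 7 mm below mid-height. Starts standing on the table (centre 25 mm up) to the left or right of the station. May be absent.
- block4_mid (a point): Centre of a plain saw-cut pine block, 36 x 44 x 50 mm along its own x, y, z (z upright at the start), about 60 g; a small dark pilot hole is on its top and a thin dark saw line runs round it 7 mm below mid-height. Starts standing on the table (centre 25 mm up) to the left or right of the station. May be absent.
- nail_box: Bystander: an open cardboard box of nails, 100 x 130 x 50 mm, origin at the centre of its underside.
- marker_can: Bystander: a plain metal can, 64 mm across and 150 mm high, origin at the centre of its underside.
Things that resemble listed ones, but are neither listed nor needed, are in the scene too. Leave any green or purple look-alike of the part that bears block2_mid alone. Leave any red look-alike of the tray alone.

How it is judged (in metres and radians):
On the way, in this order (a step that is already met when the one before it is completed fails the run):
1. the gate has been freed and swung wide open (past 1.48 rad) (value of joint gate above 1.48 rad), for 0.2 s.
2. every block present lies in the tray on its floor while the tray is still at the loading end and the gate is open (x of block1_mid in the frame of tray between -0.08 and 0.08 m and y of block1_mid in the frame of tray between -0.02 and 0.02 m and z of block1_mid in the frame of tray between 0.01 and 0.038 m and x of block2_mid in the frame of tray between -0.08 and 0.08 m and y of block2_mid in the frame of tray between -0.02 and 0.02 m and z of block2_mid in the frame of tray between 0.01 and 0.038 m and x of block3_mid in the frame of tray between -0.08 and 0.08 m and y of block3_mid in the frame of tray between -0.02 and 0.02 m and z of block3_mid in the frame of tray between 0.01 and 0.038 m and x of block4_mid in the frame of tray between -0.08 and 0.08 m and y of block4_mid in the frame of tray between -0.02 and 0.02 m and z of block4_mid in the frame of tray between 0.01 and 0.038 m and y of tray in the frame of home below -0.15 m and value of joint gate above 1.3 rad), for 0.2 s.
3. the tray is home against the end stop (y of tray in the frame of home between -0.006 and 0.006 m), for 0.2 s.
At the end, for the whole second after the job is handed in: Every block present lies on the tray floor (not stacked or hung on a wall; centre less than 38 mm above the tray's underside), the tray is at rest within 6 mm of home, the gate is shut (under 0.025 rad) and the latch hook has sprung up (within 3 mm) (all of step 3 and x of block1_mid in the frame of tray between -0.08 and 0.08 m and y of block1_mid in the frame of tray between -0.02 and 0.02 m and z of block1_mid in the frame of tray between 0.01 and 0.038 m and x of block2_mid in the frame of tray between -0.08 and 0.08 m and y of block2_mid in the frame of tray between -0.02 and 0.02 m and z of block2_mid in the frame of tray between 0.01 and 0.038 m and x of block3_mid in the frame of tray between -0.08 and 0.08 m and y of block3_mid in the frame of tray between -0.02 and 0.02 m and z of block3_mid in the frame of tray between 0.01 and 0.038 m and x of block4_mid in the frame of tray between -0.08 and 0.08 m and y of block4_mid in the frame of tray between -0.02 and 0.02 m and z of block4_mid in the frame of tray between 0.01 and 0.038 m and value of joint gate below 0.025 rad and value of joint latch below 0.003 m and linear speed of tray below 0.01 m/s); the robot touches nothing.
It fails at once if a bystander (nail box or can) is moved more than 30 mm (distance of any of nail_box, marker_can from where it was at the start of the episode above 0.03 m).
It fails at once if the tray is forced: the fingers press on it with more than 60 N (contact force between the fingers and tray above 60 N).
Of block1, block2, block3, block4 only 3 to 4 are there at a start; the rules pass over those that are not, and their reading is None.
At some moment in a run one of block1, block2, block3, block4 may be knocked a few centimetres aside while the robot is not near it.
Once in a run the grip may slacken for a moment while it holds something.
It also fails if it takes over 210 s, if anything falls off the work surface, if the arm or the gripper's body presses on something with over 40 N, if the wrist force passes 120 N, or if a joint passes its speed limit or range.

## Robot

A 7-joint arm with a two-finger parallel gripper is mounted at the origin on the work surface. World frame = base frame: x ahead of the robot, y to its left, z up, the work surface at z = 0. Lengths are in mm, angles in rad, forces in N, time in s.
With the tool pointing down it reaches from about 425 to 800 mm from the base axis. Payload 8.3 kg.
Tool frame: the origin (TCP) lies on the centre line of the jaws, within the pads' length; the fingertips stand 17 mm ahead of it and the grasp point (between the pads) lies 2 mm behind it (manip.finger_overhang is the distance from the TCP to the fingertips, in mm); x points along the fingers, y is the direction in which the jaws open and shut, and the axes are right-handed (so a half turn about x gives the same grasp; the last joint's range is limited). The gripper opens to 85 mm and grips with 20 to 120 N. Pads are 22 mm wide; open, the fingers measure 114 mm over their backs; the gripper's body (76 mm by 85 mm) begins 54 mm behind the grasp point. The pads swing forward as they close: fully open they stand 13 mm farther back than shut.
Start: joints at [-0.063, 0.383, 0.016, 1.37, -0.006, 1.388, -0.046], TCP at [624.983, 0.046, 248.279] pointing down, gripper open.
Joint ranges: [-2.95, 2.95], [-0.25, 2.06], [-1.52, 1.56], [0.18, 2.33], [-1.44, 4.58], [0.02, 2.06], [-3.01, 3.01]. Speed limits (rad/s): [2.39, 2.39, 3.01, 3.01, 3.14, 3.14, 3.14].

## Interface

Orientations are given as [roll, pitch, yaw] about the fixed x, y, z axes, in that order (R = Rz(yaw) Ry(pitch) Rx(roll)).
In Python, from cell import manip, imaging, job gives the robot as it stands.
- The arm moves only by the tool play_rows, never from a script. Its arguments are lists of equal length, an entry for each row: "xyz": the shift along the tool's x, y, z in m, a list of three; "rotation": the turn, a rotation vector about the tool's x, y, z in rad, a list of three; "gripper": the opening, from 0 (shut) to 1 (fully open). A call has 1 to 20 rows; each row is the pose to reach, as a shift and turn from the pose commanded when the call began, along the tool's axes at that moment; what a row does not reach only later rows make up. A row lasts 1/8 s, in which the tool goes at most 62.5 mm and 10.7 degrees, less where a joint would pass 70% of its speed; a pose out of reach is approached as far as the arm can. A call with a gripper value outside its range is refused whole. The fingers move at their own pace and stop on an object; the grip force is fixed at half the most. Time passes only in rows, so rows that repeat a pose let the fingers close. It gives the time, the measured TCP pose, the force and the opening at its end, in the units of the state.
- manip.observe(): the state, without advancing time (a new reading comes with each control period).
- imaging.capture(name): name is "scene" or "side" or "wrist"; returns a dict with "frame" (480x640x3 uint8, red, green, blue), "fx", "fy", "cx", "cy" (pixels), "k1" (the pictures are not rectified: a ray, as slopes to the right and down, at radius r is drawn at 1 + k1 r^2 times it, then the intrinsics apply), "rvec" (rotation vector, rad) and "tvec" (3), from world to camera coordinates, as OpenCV has them. Camera axes: x right, y down, z forward; pixel columns grow to the right and rows downward; lengths in mm; the calibration is good to about 2 mm. A picture is of the moment at which its call begins. There is no depth.
- job.hand_in(): hands the job in, once; it reports no verdict.
The state is a dict: "t": time; "joint_positions": joint angles; "qd": joint speeds; "joint_torque": joint torques, N m; "ee_pos": TCP position; "tool_rot": TCP orientation; "ft_force": force on the tool from outside, world axes, zero at the start; "wrist_torque": the same for the moment, N m; "finger_gap": finger opening in mm.
Only numpy, scipy, OpenCV 4.12 (cv2) and the standard library are available. Lean on these libraries where they do the work, as an engineer would, in place of code of your own. Each camera call takes 0.05 s, during which the arm holds its last target. There are 200 camera calls.

## Working session

There is one attempt and no reset: what is moved stays moved. The work goes in short steps, Python scripts to look and compute and a tool call to move; the robot and the scene stay as the last step left them, time stands still between calls to the robot, and variables do not carry over. Pictures are saved under pics/ and viewed, about 12 in all and at most 16, crops included, and the job is handed in when it is done.

Besides the shell and the picture viewer there is one more tool, called after "Request:" as name(argument=value, ...) on one line, values as JSON. play_rows: Moves the arm, as the interface text tells. Its arguments: {"type":"object","properties":{"xyz":{"type":"array"},"rotation":{"type":"array"},"gripper":{"type":"array"}},"required":["xyz","rotation","gripper"]}

```bash
ls; mkdir -p pics; cat > h.py <<'E'
import numpy as np, cv2
from cell import manip, imaging, job
from scipy.spatial.transform import Rotation as R
def cap(name,fn=None):
    c=imaging.capture(name)
    if fn: cv2.imwrite('pics/'+fn,c['frame'][:,:,::-1])
    return c
def ray(c,u,v):
    d=np.array([(u-c['cx'])/c['fx'],(v-c['cy'])/c['fy']]); s=d.copy()
    for _ in range(20): s=d/(1+c['k1']*(s@s))
    Rm=cv2.Rodrigues(np.array(c['rvec'],float))[0]; t=np.array(c['tvec'],float).ravel()
    return -Rm.T@t, Rm.T@np.array([s[0],s[1],1])
def onz(c,u,v,z):
    o,d=ray(c,u,v); return o+d*(z-o[2])/d[2]
def proj(c,p):
    Rm=cv2.Rodrigues(np.array(c['rvec'],float))[0]; q=Rm@np.array(p,float)+np.array(c['tvec'],float).ravel()
    s=q[:2]/q[2]; s=s*(1+c['k1']*(s@s)); return s*[c['fx'],c['fy']]+[c['cx'],c['cy']]
def st():
    s=manip.observe(); print({k:np.round(s[k],3) for k in('t','ee_pos','tool_rot','ft_force','finger_gap','joint_positions')}); return s
E
python3 - <<'E'
from h import *
import pickle
st()
d={}
for n in('scene','side','wrist'):
    c=cap(n,n+'0.png'); d[n]=c
    print(n,c['fx'],c['k1'],np.round(ray(c,320,240),2))
pickle.dump(d,open('c0.pkl','wb'))
print(manip.finger_overhang)
E
```

```text
pics
{'t': np.float64(0.0), 'ee_pos': array([6.24541e+02, 3.00000e-02, 2.47286e+02]), 'tool_rot': array([-1.553,  1.569, -3.124]), 'ft_force': array([ 0.299,  0.041, -0.474]), 'finger_gap': np.float64(85.37), 'joint_positions': array([-0.063,  0.384,  0.016,  1.371, -0.006,  1.388, -0.046])}
scene 529.785308623348 -0.0589435280933796 [[ 1.25694e+03  4.32940e+02  8.20910e+02]
 [-6.60000e-01 -3.10000e-01 -6.90000e-01]]
side 484.1289808757255 0.039229634472396926 [[ 7.29300e+01 -6.37450e+02  1.05704e+03]
 [ 3.30000e-01  5.50000e-01 -7.70000e-01]]
wrist 337.83762006244496 -0.053204026386228946 [[ 6.2490e+02  8.3760e+01  3.7222e+02]
 [ 0.0000e+00 -3.3000e-01 -9.4000e-01]]
17.0
```

View pics/scene0.png

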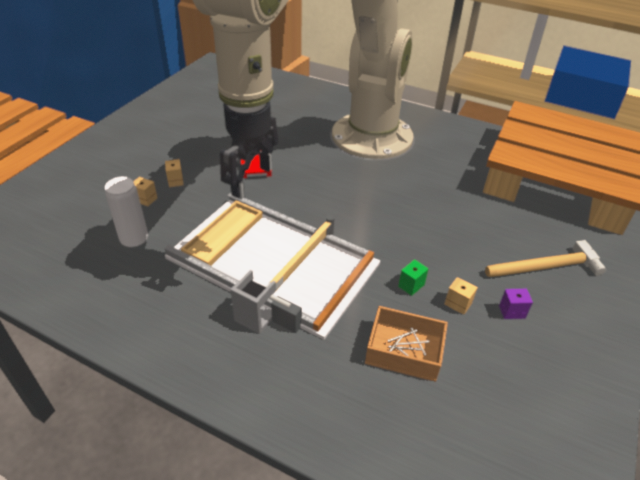

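View pics/side0.png

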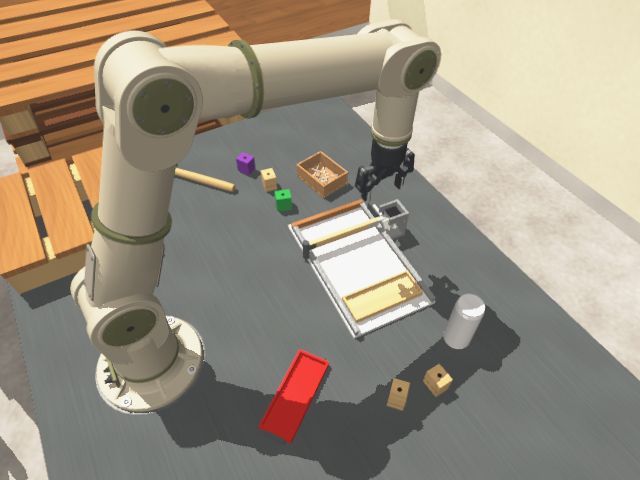

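The scene view shows the tray at (222,233), the gate from the hinge (330,228) to the latch (265,300), and the end stop at (345,288). Pine blocks are at (461,295), (145,190) and (174,173); the green and purple blocks and the red tray are look-alikes. The side view shows the same three blocks at (268,180), (399,393) and (438,380). Next I'll enlarge the station.

```bash
python3 - <<'E'
import cv2,numpy as np
a=cv2.imread('pics/scene0.png')[185:335,160:390]; b=cv2.imread('pics/side0.png')[185:345,280:440]
a=cv2.resize(a,None,fx=3.4,fy=3.4,interpolation=cv2.INTER_CUBIC); cv2.imwrite('pics/s1.png',a)
b=cv2.resize(b,None,fx=3.7,fy=3.7,interpolation=cv2.INTER_CUBIC); cv2.imwrite('pics/s2.png',b)
E
```

```text
(no output)
```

View pics/s1.png

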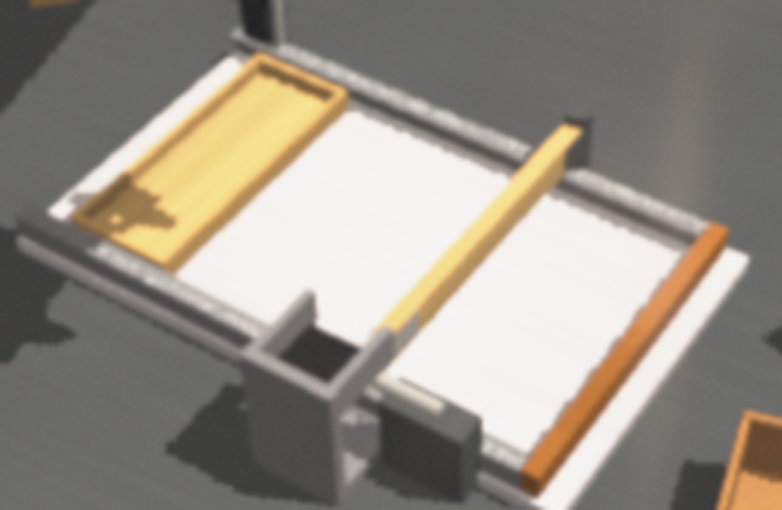

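View pics/s2.png

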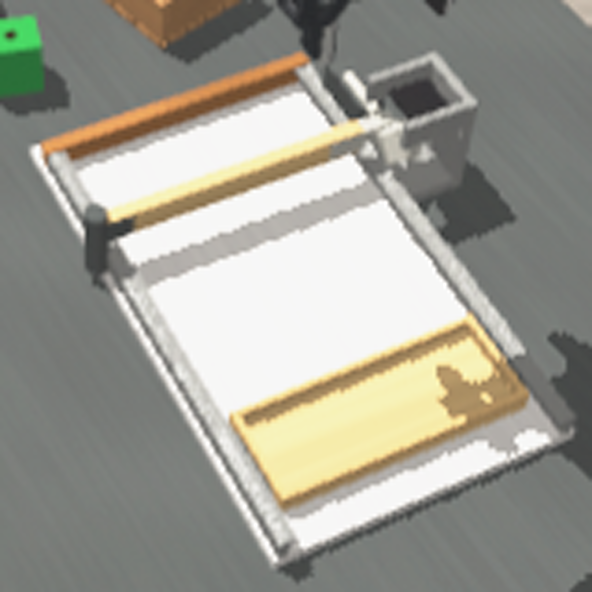

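```bash
python3 - <<'E'
from h import *
import pickle
d=pickle.load(open('c0.pkl','rb')); A=d['scene'];B=d['side']
a=lambda u,v,z:onz(A,u/3.4+160,v/3.4+185,z)[:2].round(1)
b=lambda u,v,z:onz(B,u/3.7+280,v/3.7+185,z)[:2].round(1)
print('tray A rn,fn,ff,rf',*[a(*p,28) for p in((262,55),(346,93),(172,270),(78,215))])
print('tray B rn,fn,ff,rf',*[b(*p,28) for p in((283,502),(232,413),(470,318),(526,395))])
print('stop A inner near, far',*[a(*p,30) for p in((708,225),(725,228),(525,470),(535,492))])
print('stop B near,far',*[b(*p,30) for p in((42,150),(302,58))])
print('bed A ',*[a(*p,10) for p in((748,260),(555,508),)])
print('bed B ',*[b(*p,10) for p in((280,565),(570,432),(38,150))])
print('cheeks A',*[a(*p,92) for p in((310,292),(247,352),(332,395),(418,320))])
print('cheeks B',*[b(*p,92) for p in((435,55),(475,100),(362,78),(400,125))])
print('gate A',*[a(*p,64) for p in((572,125),(556,125),(385,325),(410,335))])
print('gate B',*[b(*p,64) for p in((110,212),(362,122))])
for n,c,ps in(('A',A,((461,287),(145,183),(174,163))),('B',B,((268,174),(399,389),(439,376)))):
  print(n,*[onz(c,*p,50)[:2].round(1) for p in ps])
def rt(z,o): pass
print('can A',onz(A,122,186,150).round(), 'B',onz(B,470,304,150).round())
print('box A',*[onz(A,*p,50).round()[:2] for p in((380,311),(447,323),(442,363),(369,345))])
E
```

```text
tray A rn,fn,ff,rf [ 466.6 -156.6] [473.7 -84.2] [666.9 -90.7] [ 655.5 -170.6]
tray B rn,fn,ff,rf [ 464.4 -163.6] [472.2 -88. ] [ 661.8 -104.4] [ 655.5 -176.3]
stop A inner near, far [477.2 183.2] [474.6 193.7] [702.4 169. ] [713.1 180.6]
stop B near,far [472.2 186.7] [699.9 170.1]
bed A  [474.6 211.5] [704.  188.9]
bed B  [ 443.9 -193.7] [ 672.9 -207.6] [477.3 204.3]
cheeks A [692.2  28.5] [745.7  22.3] [749.7  78.1] [682.2  91.5]
cheeks B [751.1  74. ] [749.1  21.4] [689.4  81.6] [686.4  28.5]
gate A [467.7  82. ] [472.6  73. ] [672.2  63.9] [672.2  80.1]
gate B [473.3  82.4] [681.1  64.6]
A [503.2 389.8] [ 535.6 -371.8] [ 436.6 -362.9]
B [502.  391.7] [ 443.5 -360.2] [ 537.1 -380. ]
can A [ 660. -303.  150.] B [ 658. -309.  150.]
box A [634. 271.] [602. 391.] [690. 408.] [714. 282.]
```

```bash
cat >> h.py <<'E'
def rot(s=None):
    s=s or manip.observe(); return R.from_euler('xyz',s['tool_rot']).as_matrix()
def shift(*targets):
    """world targets -> tool-frame shifts (m) from the measured pose"""
    s=manip.observe(); M=rot(s)
    for t in targets: print(t,'->',((M.T@(np.array(t,float)-s['ee_pos']))/1000).round(4))
E
python3 - <<'E'
from h import *
print(rot().round(3)); shift((715,52,250),(715,52,150))
E
```

```text
[[-0.002  1.     0.   ]
 [-0.     0.    -1.   ]
 [-1.    -0.002  0.   ]]
(715, 52, 250) -> [-0.0026  0.0904 -0.0519]
(715, 52, 150) -> [ 0.0974  0.0905 -0.0519]
```

Request:
play_rows(xyz=[[0,0.09,-0.052],[0,0.09,-0.052],[0,0.09,-0.052],[0,0.09,-0.052],[0,0.09,-0.052]], rotation=[[0,0,0],[0,0,0],[0,0,0],[0,0,0],[0,0,0]], gripper=[0,0,0,0,0])

```text
t: 0.78
ee_pos: [714.6, 50.9, 249.0]
tool_rot: [0.968, 1.57, -0.604]
ft_force: [0.6, -0.5, -0.5]
finger_gap: -0.0
```

```bash
python3 - <<'E'
from h import *
import pickle
st(); c=cap('wrist','w1.png'); pickle.dump(c,open('w1.pkl','wb'))
E
```

```text
{'t': np.float64(0.775), 'ee_pos': array([714.602,  50.895, 249.006]), 'tool_rot': array([ 0.968,  1.57 , -0.604]), 'ft_force': array([ 0.615, -0.544, -0.483]), 'finger_gap': np.float64(-0.041), 'joint_positions': array([-0.122,  0.596,  0.012,  1.057, -0.006,  1.489, -0.113])}
```

View pics/w1.png

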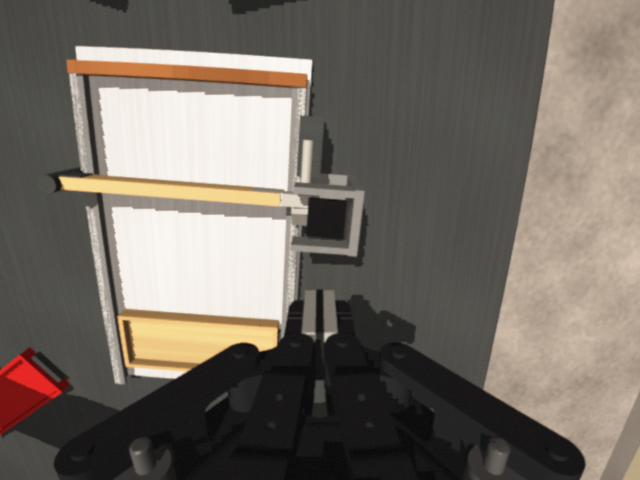

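The wrist view shows the pad at (326,218) between the cheeks, the hinge at (53,184), the gate and its tongue to (305,200), the stop at (70..307, 60..85) and the tray at (120..278, 312..375).

```bash
python3 - <<'E'
from h import *
import pickle
c=pickle.load(open('w1.pkl','rb'))
f=lambda z,*ps:[onz(c,*p,z)[:2].round(1) for p in ps]
g=cv2.cvtColor(c['frame'],cv2.COLOR_RGB2GRAY)[185:250,295:360]
m=(g<45).astype(np.uint8); n,l,s,ce=cv2.connectedComponentsWithStats(m); i=1+s[1:,4].argmax(); print(s[i],ce[i]+[295,185])
print('pad',f(82,ce[i]+[295,185],(308,198),(346,199),(345,240),(307,237)))
print('cheeks',f(92,(295,183),(363,190),(358,256),(292,250)))
print('hinge',f(64,(53,184)),'gate edge ends',f(64,(60,177),(60,190),(280,193),(280,206)))
print('stop inner',f(30,(68,72),(307,85)),'outer',f(30,(68,60),(308,73)))
print('tray rn fn ff rf',f(28,(124,369),(118,314),(278,321)))
print('rails inner near/far',f(28,(89,77),(117,365)), f(28,(297,90),(286,300)))
E
```

```text
[   8   13   44   42 1477] [325.91062965 218.55585647]
pad [array([720.9,  52. ]), array([705.1,  70.8]), array([738.5,  69.9]), array([738.5,  31.6]), array([703.8,  34.6])]
cheeks [array([694.7,  85.8]), array([751.8,  79.9]), array([749.8,  19.9]), array([690.6,  25.7])]
hinge [array([461.3,  82. ])] gate edge ends [array([470.1,  88.5]), array([467. ,  76.1]), array([678.5,  71.6]), array([678. ,  59.2])]
stop inner [array([474.2, 184.1]), array([703.5, 167.9])] outer [array([476.3, 194.7]), array([704.6, 178.4])]
tray rn fn ff rf [array([ 463. , -163.8]), array([472.8, -81.7]), array([665.9, -89.5])]
rails inner near/far [array([493.3, 179.1]), array([ 454.9, -157.7])] [array([693.9, 163.7]), array([676.4, -61.2])]
```

Request:
play_rows(xyz=[[0.06,0.004,-0.001],[0.12,0.004,-0.001],[0.145,0.004,-0.001],[0.15,0.004,-0.001],[0.155,0.004,-0.001],[0.16,0.004,-0.001],[0.1645,0.004,-0.001],[0.1655,0.004,-0.001],[0.1655,0.004,-0.001],[0.1655,0.004,-0.001]], rotation=[[0,0,0],[0,0,0],[0,0,0],[0,0,0],[0,0,0],[0,0,0],[0,0,0],[0,0,0],[0,0,0],[0,0,0]], gripper=[0,0,0,0,0,0,0,0,0,0])

```text
t: 2.08
ee_pos: [719.9, 52.8, 84.8]
tool_rot: [1.593, 1.568, 0.022]
ft_force: [-1.8, -1.0, 5.0]
finger_gap: 0.0
```

Request:
play_rows(xyz=[[0.0015,0,0],[0.0015,0,0],[0.0015,0,0]], rotation=[[0,0,0],[0,0,0],[0,0,0]], gripper=[0,0,0])

```text
t: 2.45
ee_pos: [719.9, 52.8, 83.4]
tool_rot: [1.567, 1.568, -0.004]
ft_force: [-2.2, -0.8, 6.0]
finger_gap: -0.2
```

```bash
python3 - <<'E'
from h import *
st(); c=cap('wrist','w2.png')
E
```

```text
{'t': np.float64(2.45), 'ee_pos': array([719.881,  52.76 ,  83.407]), 'tool_rot': array([ 1.567,  1.568, -0.004]), 'ft_force': array([-2.245, -0.79 ,  6.039]), 'finger_gap': np.float64(-0.21), 'joint_positions': array([-0.119,  0.699,  0.003,  1.26 , -0.002,  1.179, -0.117])}
```

View pics/w2.png

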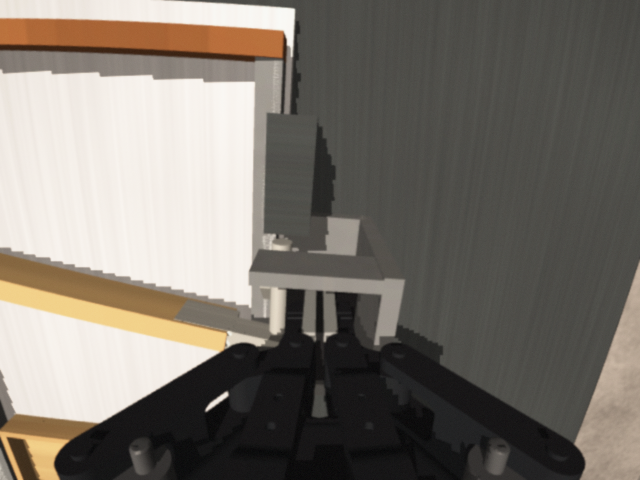

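The gate has kicked open (its tongue is now at (220,320), clear of the hook). Next I swing it open.

```bash
python3 - <<'E'
from h import *
H=np.array([461,82]);yaw=-.075
def P(t,r=145,o=18):
    a=yaw-t; return np.r_[H+r*np.array([np.cos(a),np.sin(a)])+o*np.array([-np.sin(a),np.cos(a)]),63]
s=P(0.0,o=22)
shift((718,52,160),(*s[:2],160),tuple(s))
print('arc from s')
M=rot()
for t in np.linspace(.1,1.6,16): print(round(t,2),((M.T@(P(t)-s))/1000).round(3).tolist())
print(s)
E
```

```text
(718, 52, 160) -> [-0.0766 -0.0017  0.0008]
(np.float64(607.2408321862705), np.float64(93.07334644392093), 160) -> [-0.0769 -0.1124 -0.0403]
(np.float64(607.2408321862705), np.float64(93.07334644392093), np.float64(63.0)) -> [ 0.0201 -0.1127 -0.0403]
arc from s
0.1 [-0.0, -0.0, 0.019]
0.2 [-0.0, -0.002, 0.033]
0.3 [-0.0, -0.005, 0.047]
0.4 [-0.0, -0.009, 0.061]
0.5 [-0.0, -0.015, 0.075]
0.6 [-0.0, -0.022, 0.088]
0.7 [-0.0, -0.03, 0.1]
0.8 [-0.0, -0.039, 0.111]
0.9 [-0.0, -0.05, 0.121]
1.0 [-0.0, -0.061, 0.13]
1.1 [-0.0, -0.074, 0.138]
1.2 [-0.0, -0.087, 0.145]
1.3 [-0.0, -0.1, 0.15]
1.4 [-0.0, -0.114, 0.154]
1.5 [-0.0, -0.129, 0.156]
1.6 [-0.0, -0.143, 0.157]
[607.24083219  93.07334644  63.        ]
```

Request:
play_rows(xyz=[[-0.05,0,0],[-0.077,0,0],[-0.077,0,0],[-0.077,-0.06,-0.022],[-0.077,-0.113,-0.04],[-0.077,-0.113,-0.04],[-0.077,-0.113,-0.04],[-0.03,-0.113,-0.04],[0.02,-0.113,-0.04],[0.02,-0.113,-0.04],[0.02,-0.113,-0.04]], rotation=[[0,0,0],[0,0,0],[0,0,0],[0,0,0],[0,0,0],[0,0,0],[0,0,0],[0,0,0],[0,0,0],[0,0,0],[0,0,0]], gripper=[0,0,0,0,0,0,0,0,0,0,0])

```text
t: 3.88
ee_pos: [607.8, 92.7, 63.0]
tool_rot: [1.691, 1.568, 0.12]
ft_force: [0.4, -0.1, 0.1]
finger_gap: -0.2
```

Request:
play_rows(xyz=[[0,0,0.019],[0,-0.002,0.033],[0,-0.005,0.047],[0,-0.009,0.061],[0,-0.015,0.075],[0,-0.022,0.088],[0,-0.03,0.1],[0,-0.039,0.111],[0,-0.05,0.121],[0,-0.061,0.13],[0,-0.074,0.138],[0,-0.087,0.145],[0,-0.1,0.15],[0,-0.114,0.154],[0,-0.129,0.156],[0,-0.143,0.157],[0,-0.143,0.157]], rotation=[[0,0,0],[0,0,0],[0,0,0],[0,0,0],[0,0,0],[0,0,0],[0,0,0],[0,0,0],[0,0,0],[0,0,0],[0,0,0],[0,0,0],[0,0,0],[0,0,0],[0,0,0],[0,0,0],[0,0,0]], gripper=[0,0,0,0,0,0,0,0,0,0,0,0,0,0,0,0,0])

```text
t: 6.0
ee_pos: [461.5, -64.2, 61.1]
tool_rot: [-1.454, 1.569, -3.025]
ft_force: [-0.6, 0.9, 0.3]
finger_gap: -0.1
```

```bash
python3 - <<'E'
from h import *
st(); import pickle
d={n:cap(n,n+'3.png') for n in('scene','side')}; pickle.dump(d,open('c3.pkl','wb'))
E
```

```text
{'t': np.float64(6.0), 'ee_pos': array([461.483, -64.233,  61.135]), 'tool_rot': array([-1.454,  1.569, -3.025]), 'ft_force': array([-0.558,  0.897,  0.341]), 'finger_gap': np.float64(-0.131), 'joint_positions': array([ 0.05 ,  0.238,  0.021,  2.016, -0.006,  0.889,  0.075])}
```

View pics/scene3.png

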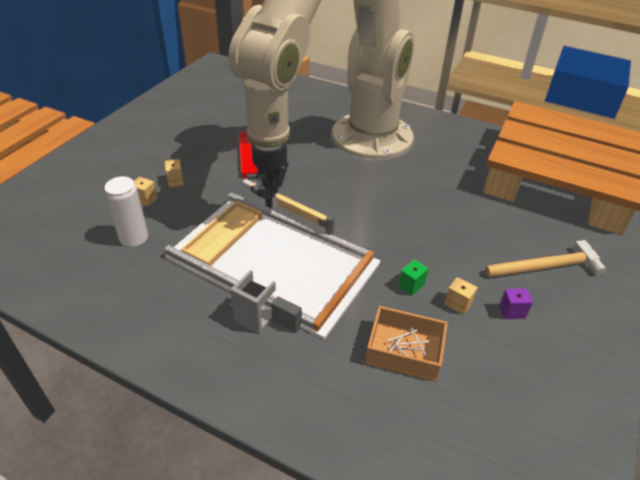

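The gate now lies along the near rail, from the hinge at (327,222) to the tongue tip at (248,184). No fourth block shows in either view. I'll check the gate angle, then go to the left block.

```bash
python3 - <<'E'
from h import *
import pickle
d=pickle.load(open('c3.pkl','rb')); A=d['scene'];B=d['side']
for p in((248,184),(278,196),(328,222)): print(onz(A,*p,62).round(1))
# pine / block-like masks
for n,c in d.items():
    h=cv2.cvtColor(c['frame'],cv2.COLOR_RGB2HSV)
    m=cv2.inRange(h,(10,70,90),(28,220,255)); k,l,s,ce=cv2.connectedComponentsWithStats(m)
    for i in range(1,k):
        if 120<s[i,4]<1500: print(n,s[i].tolist(),ce[i].round(),onz(c,*ce[i],25)[:2].round())
shift((505,330,160))
E
```

```text
[ 434.5 -144.    62. ]
[440.  -59.5  62. ]
[466.6  81.   62. ]
scene [242, 0, 23, 21, 214] [250.   6.] [-670. -842.]
scene [397, 39, 16, 35, 164] [406.  51.] [-556.  -99.]
scene [277, 43, 22, 37, 206] [287.  54.] [-321. -463.]
scene [293, 55, 18, 21, 229] [304.  66.] [-260. -364.]
scene [164, 159, 19, 28, 422] [173. 172.] [ 442. -365.]
scene [134, 176, 23, 30, 464] [145. 190.] [ 534. -378.]
scene [276, 193, 51, 31, 603] [300. 209.] [417. -15.]
scene [313, 250, 62, 81, 844] [343. 290.] [600. 180.]
scene [485, 251, 102, 26, 1213] [535. 264.] [338. 513.]
scene [445, 277, 33, 37, 786] [460. 295.] [500. 393.]
side [191, 81, 56, 37, 938] [226.  97.] [565. 863.]
side [166, 166, 69, 26, 581] [201. 178.] [324. 502.]
side [291, 213, 30, 16, 220] [307. 221.] [521. 185.]
side [321, 283, 20, 28, 174] [330. 296.] [447. -68.]
side [423, 363, 30, 33, 596] [437. 379.] [ 540. -378.]
side [387, 378, 24, 33, 519] [398. 394.] [ 444. -361.]
(505, 330, 160) -> [-0.0987  0.0421 -0.394 ]
```

Request:
play_rows(xyz=[[0,0.03,0],[-0.06,0.03,0],[-0.12,0.035,0],[-0.159,0.04,-0.05],[-0.159,0.04,-0.11],[-0.159,0.04,-0.17],[-0.159,0.04,-0.23],[-0.159,0.04,-0.29],[-0.159,0.04,-0.35],[-0.159,0.04,-0.41],[-0.159,0.04,-0.455],[-0.159,0.04,-0.455],[-0.159,0.04,-0.455],[-0.159,0.04,-0.455]], rotation=[[0,0,0],[0,0,0],[0,0,0],[0,0,0],[0,0,0],[0,0,0],[0,0,0],[0,0,0],[0,0,0],[0,0,0],[0,0,0],[0,0,0],[0,0,0],[0,0,0]], gripper=[0,0,0,0,1,1,1,1,1,1,1,1,1,1])

```text
t: 7.85
ee_pos: [503.9, 389.5, 220.4]
tool_rot: [0.532, 1.57, -1.041]
ft_force: [-0.4, 0.1, 0.8]
finger_gap: 85.7
```

```bash
python3 - <<'E'
from h import *
import pickle
st(); c=cap('wrist','w4.png'); pickle.dump(c,open('w4.pkl','wb'))
E
```

```text
{'t': np.float64(7.85), 'ee_pos': array([503.882, 389.474, 220.367]), 'tool_rot': array([ 0.532,  1.57 , -1.041]), 'ft_force': array([-0.423,  0.114,  0.804]), 'finger_gap': np.float64(85.663), 'joint_positions': array([-0.535,  0.436, -0.245,  1.368,  0.106,  1.351, -0.784])}
```

View pics/w4.png

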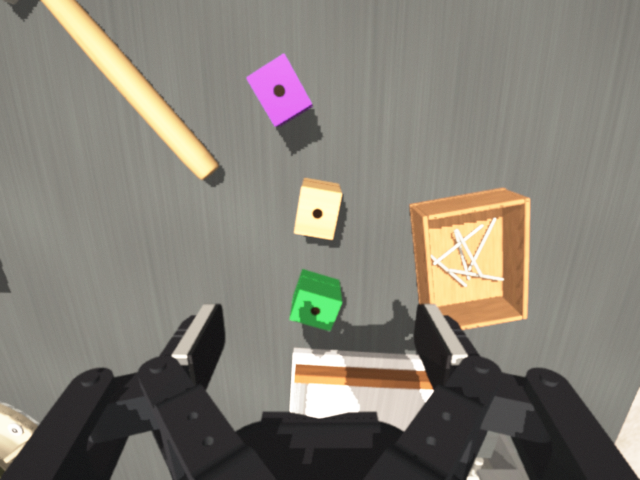

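The pine block's top is at (302,187), (342,192), (335,239), (296,234), with the hole at (317,213). The green block is below it, purple above, the nail box to the right, and the jaws straddle the pine block freely.

```bash
cat >> h.py <<'E'
def block(c,u,v,z=50,win=60):
    """top face of the pine block near pixel u,v -> centre, yaw of its short side (world), sizes"""
    x0,y0=max(int(u-win),0),max(int(v-win),0)
    f=c['frame'][y0:y0+2*win,x0:x0+2*win]; h=cv2.cvtColor(f,cv2.COLOR_RGB2HSV)
    m=cv2.inRange(h,(12,50,195),(32,200,255)); m=cv2.morphologyEx(m,cv2.MORPH_CLOSE,np.ones((9,9))); m=cv2.morphologyEx(m,cv2.MORPH_OPEN,np.ones((3,3)))
    k,l,s,ce=cv2.connectedComponentsWithStats(m)
    i=min((i for i in range(1,k) if s[i,4]>200),key=lambda i:np.hypot(*(ce[i]+[x0-u,y0-v])))
    cn=max(cv2.findContours((l==i).astype(np.uint8),0,2)[0],key=cv2.contourArea).reshape(-1,2)+[x0,y0]
    w=np.array([onz(c,*p,z)[:2] for p in cn],np.float32)
    r=cv2.minAreaRect(w); b=cv2.boxPoints(r); e=[b[1]-b[0],b[2]-b[1]]; e=min(e,key=np.linalg.norm)
    a=np.arctan2(e[1],e[0]); a=(a+np.pi/2)%np.pi-np.pi/2
    print('block c',np.round(r[0],1),'size',np.round(r[1],1),'short-side yaw',round(a,3)); return r[0],a
def toolyaw():
    M=rot(); return np.arctan2(M[1,1],M[0,1])
E
python3 - <<'E'
from h import *
import pickle
c=pickle.load(open('w4.pkl','rb')); b,a=block(c,317,213)
print('hole',onz(c,317,213,50),toolyaw(),rot().round(3)); shift((*b,160),(*b,33))
E
```

```text
block c [500.5 386.4] size [28.7 37.2] short-side yaw 1.408
hole [502.16120007 394.82443625  50.        ] -0.0023249253184932047 [[ 0.     1.    -0.002]
 [-0.    -0.002 -1.   ]
 [-1.     0.     0.   ]]
(500.54193115234375, 386.4168701171875, 160) -> [ 0.0605 -0.0033  0.0031]
(500.54193115234375, 386.4168701171875, 33) -> [ 0.1875 -0.0034  0.003 ]
```

```bash
sed -i 's/(12,50,195),(32,200,255)/(8,40,170),(35,220,255)/; s/np.ones((9,9))/np.ones((15,15))/' h.py; python3 - <<'E'
from h import *
import pickle
c=pickle.load(open('w4.pkl','rb')); b,a=block(c,317,213)
h=cv2.cvtColor(c['frame'],cv2.COLOR_RGB2HSV); print([h[v,u].tolist() for u,v in((310,200),(330,200),(306,228),(330,230),(320,183),(317,213))])
print(*[onz(c,*p,50)[:2].round(1) for p in((302,187),(342,192),(335,239),(296,234))])
E
```

```text
block c [502.6 398.3] size [53.4 38. ] short-side yaw -0.176
[[29, 40, 255], [29, 44, 255], [27, 62, 255], [27, 61, 255], [16, 131, 218], [12, 141, 58]]
[489.  418.5] [524.3 414. ] [518.7 370. ] [482.7 374.9]
```

Request:
play_rows(xyz=[[0.06,-0.0005,-0.005],[0.12,-0.0005,-0.005],[0.16,-0.0005,-0.005],[0.187,-0.0005,-0.005],[0.187,-0.0005,-0.005],[0.187,-0.0005,-0.005],[0.187,-0.0005,-0.005],[0.187,-0.0005,-0.005],[0.187,-0.0005,-0.005],[0.127,-0.0005,-0.005],[0.067,-0.0005,-0.005],[0.067,-0.0005,-0.005]], rotation=[[0.13,0,0],[0.13,0,0],[0.13,0,0],[0.13,0,0],[0.13,0,0],[0.13,0,0],[0.13,0,0],[0.13,0,0],[0.13,0,0],[0.13,0,0],[0.13,0,0],[0.13,0,0]], gripper=[1,1,1,1,1,0,0,0,0,0,0,0])

```text
t: 9.4
ee_pos: [504.9, 398.4, 160.2]
tool_rot: [2.399, 1.559, 0.698]
ft_force: [-1.0, -0.2, -0.2]
finger_gap: 35.4
```

```bash
sed -i 's/(8,40,170),(35,220,255)/(20,22,225),(36,100,255)/' h.py; python3 - <<'E'
from h import *
st(); print(toolyaw())
y=-.075; ex=np.array([np.cos(y),np.sin(y)]); C=np.array([565.5,-128.5])
for x in(-60,0,64): print(x,C+x*ex)
p=C+64*ex; shift((*p,153),(*p,50))
E
```

```text
{'t': np.float64(9.4), 'ee_pos': array([504.925, 398.39 , 160.224]), 'tool_rot': array([2.399, 1.559, 0.698]), 'ft_force': array([-1.017, -0.151, -0.199]), 'finger_gap': np.float64(35.376), 'joint_positions': array([-0.557,  0.478, -0.225,  1.442,  0.11 ,  1.222, -0.924])}
-0.13003982301181047
-60 [ 505.66867091 -124.00421756]
0 [ 565.5 -128.5]
64 [ 629.32008436 -133.29550127]
(np.float64(629.3200843591812), np.float64(-133.2955012654555), 153) -> [0.0044 0.1922 0.5111]
(np.float64(629.3200843591812), np.float64(-133.2955012654555), 50) -> [0.1074 0.1914 0.512 ]
```

Request:
play_rows(xyz=[[0,0.02,0.055],[0,0.04,0.11],[0,0.06,0.165],[0,0.08,0.22],[0,0.1,0.27],[0,0.12,0.325],[0,0.14,0.38],[0,0.16,0.435],[0,0.18,0.485],[0,0.192,0.51],[0,0.192,0.51],[0,0.192,0.51],[0,0.192,0.51]], rotation=[[-0.055,0,0],[-0.055,0,0],[-0.055,0,0],[-0.055,0,0],[-0.055,0,0],[-0.055,0,0],[-0.055,0,0],[-0.055,0,0],[-0.055,0,0],[-0.055,0,0],[-0.055,0,0],[-0.055,0,0],[-0.055,0,0]], gripper=[0,0,0,0,0,0,0,0,0,0,0,0,0])

```text
t: 11.02
ee_pos: [626.7, -132.5, 153.2]
tool_rot: [-2.748, 1.57, 1.892]
ft_force: [-0.2, 0.2, 0.3]
finger_gap: 35.7
```

```bash
python3 - <<'E'
from h import *
import pickle
st(); print(toolyaw()); c=cap('wrist','w5.png'); pickle.dump(c,open('w5.pkl','wb'))
E
```

```text
{'t': np.float64(11.025), 'ee_pos': array([ 626.691, -132.494,  153.156]), 'tool_rot': array([-2.748,  1.57 ,  1.892]), 'ft_force': array([-0.235,  0.166,  0.331]), 'finger_gap': np.float64(35.669), 'joint_positions': array([ 0.178,  0.474, -0.027,  1.454,  0.012,  1.214,  0.078])}
-0.0724332777754467
```

View pics/w5.png

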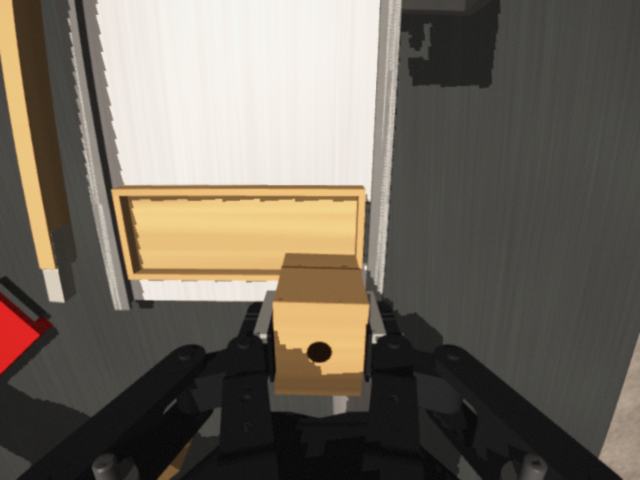

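The block is held and the tray is in view: front-near corner (112,188), front-far (364,187), rear-near (130,280). The gate lies clear on the left.

```bash
python3 - <<'E'
from h import *
import pickle
c=pickle.load(open('w5.pkl','rb'))
P=[onz(c,*p,28)[:2] for p in((112,188),(364,187),(130,280))]; print(np.round(P,1), np.linalg.norm(P[1]-P[0]),np.linalg.norm(P[2]-P[0]))
d=P[1]-P[0]; y=np.arctan2(d[1],d[0]); ex=d/np.linalg.norm(d); ey=np.array([-ex[1],ex[0]])
C=(P[0]+P[1])/2-38*ey; print('yaw',y,'C',C)
p=C+64*ex; print(p); shift((*p,80),(*p,50))
E
```

```text
[[ 472.2  -83.7]
 [ 662.9  -97.4]
 [ 466.7 -160.8]] 191.17013055885178 77.31308751774925
yaw -0.0716329476687019 C [ 564.8311045  -128.45119254]
[ 628.66697377 -133.03178146]
(np.float64(628.6669737675285), np.float64(-133.03178146179468), 80) -> [0.0733 0.0019 0.0002]
(np.float64(628.6669737675285), np.float64(-133.03178146179468), 50) -> [0.1033 0.0019 0.0002]
```

Request:
play_rows(xyz=[[0.05,0.002,0],[0.085,0.002,0],[0.098,0.002,0],[0.103,0.002,0],[0.103,0.002,0],[0.103,0.002,0],[0.103,0.002,0],[0.103,0.002,0],[0.06,0.002,0],[0,0.002,0],[-0.04,0.002,0],[-0.04,0.002,0]], rotation=[[0,0,0],[0,0,0],[0,0,0],[0,0,0],[0,0,0],[0,0,0],[0,0,0],[0,0,0],[0,0,0],[0,0,0],[0,0,0],[0,0,0]], gripper=[0,0,0,0,0,0.65,0.65,0.65,0.65,0.65,1,1])

```text
t: 12.58
ee_pos: [630.9, -135.2, 198.1]
tool_rot: [1.477, 1.563, -0.169]
ft_force: [0.2, -0.3, 0.3]
finger_gap: 85.4
```

```bash
python3 - <<'E'
from h import *
import pickle
st(); shift((538,-379,220))
c=cap('wrist','w6.png')
for n in('scene','side'):
    c=cap(n,n+'6.png')
    h=cv2.cvtColor(c['frame'],cv2.COLOR_RGB2HSV)
    m=cv2.inRange(h,(10,70,90),(28,220,255)); k,l,s,ce=cv2.connectedComponentsWithStats(m)
    for i in range(1,k):
        q=onz(c,*ce[i],25)[:2]
        if 120<s[i,4]<1500 and q[0]>400: print(n,s[i].tolist(),ce[i].round(),q.round())
E
```

```text
{'t': np.float64(12.575), 'ee_pos': array([ 630.913, -135.156,  198.127]), 'tool_rot': array([ 1.477,  1.563, -0.169]), 'ft_force': array([ 0.173, -0.314,  0.311]), 'finger_gap': np.float64(85.399), 'joint_positions': array([ 0.178,  0.447, -0.024,  1.391,  0.011,  1.295,  0.079])}
(538, -379, 220) -> [-0.0223 -0.0742  0.2501]
scene [134, 177, 24, 29, 480] [146. 190.] [ 535. -377.]
scene [252, 182, 75, 42, 848] [290. 204.] [413. -44.]
scene [313, 250, 62, 81, 841] [343. 290.] [599. 180.]
side [297, 151, 51, 47, 1412] [322. 174.] [660. 335.]
side [291, 199, 73, 30, 551] [327. 214.] [586. 179.]
side [305, 246, 36, 65, 303] [324. 285.] [450. -30.]
side [423, 364, 30, 33, 575] [437. 380.] [ 539. -379.]
side [387, 378, 23, 33, 499] [398. 394.] [ 444. -361.]
```

Request:
play_rows(xyz=[[-0.022,-0.02,0.06],[-0.022,-0.04,0.12],[-0.022,-0.055,0.18],[-0.022,-0.074,0.24],[-0.022,-0.074,0.25],[-0.022,-0.074,0.25],[-0.022,-0.074,0.25]], rotation=[[0,0,0],[0,0,0],[0,0,0],[0,0,0],[0,0,0],[0,0,0],[0,0,0]], gripper=[1,1,1,1,1,1,1])

```text
t: 13.6
ee_pos: [537.4, -375.9, 214.3]
tool_rot: [-2.778, 1.569, 1.863]
ft_force: [0.7, 0.3, 0.2]
finger_gap: 85.3
```

```bash
python3 - <<'E'
from h import *
import pickle
st(); print(toolyaw()); c=cap('wrist','w7.png'); pickle.dump(c,open('w7.pkl','wb'))
for p in((538,-379,50),(442,-362,50)):
    u=proj(c,p); print(u)
    try: block(c,*u)
    except Exception as e: print(e)
E
```

```text
{'t': np.float64(13.6), 'ee_pos': array([ 537.376, -375.895,  214.306]), 'tool_rot': array([-2.778,  1.569,  1.863]), 'ft_force': array([0.702, 0.334, 0.215]), 'finger_gap': np.float64(85.255), 'joint_positions': array([ 0.516,  0.468,  0.068,  1.327, -0.033,  1.349,  0.512])}
-0.07188738646064034
[320.05448763 224.32852158]
block c [ 538.8 -378. ] size [35.1 43.1] short-side yaw 0.031
[210.97036748 213.45385659]
block c [ 443.8 -360.3] size [42.9 35.4] short-side yaw -0.842
```

View pics/w7.png

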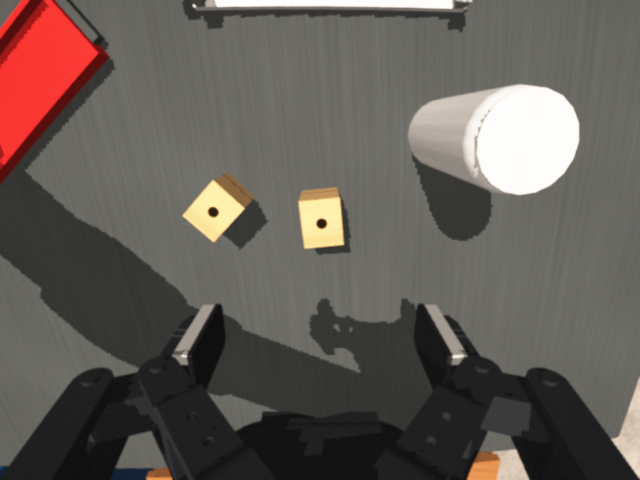

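The two pine blocks are at (321,222) and (212,212); sizes come out right. The can on the right is clear of the jaws.

Request:
play_rows(xyz=[[0.06,0.0015,0.002],[0.12,0.0015,0.002],[0.16,0.0015,0.002],[0.181,0.0015,0.002],[0.181,0.0015,0.002],[0.181,0.0015,0.002],[0.181,0.0015,0.002],[0.181,0.0015,0.002],[0.181,0.0015,0.002],[0.12,0.0015,0.002],[0.06,0.0015,0.002],[0.06,0.0015,0.002],[0.06,0.0015,0.002]], rotation=[[-0.103,0,0],[-0.103,0,0],[-0.103,0,0],[-0.103,0,0],[-0.103,0,0],[-0.103,0,0],[-0.103,0,0],[-0.103,0,0],[-0.103,0,0],[-0.103,0,0],[-0.103,0,0],[-0.103,0,0],[-0.103,0,0]], gripper=[0.8,0.8,0.8,0.8,0.8,0,0,0,0,0,0,0,0])

```text
t: 15.28
ee_pos: [537.5, -380.6, 155.7]
tool_rot: [1.033, 1.57, -0.51]
ft_force: [-0.1, -0.2, -1.5]
finger_gap: 34.9
```

```bash
python3 - <<'E'
from h import *
st(); print(toolyaw())
y=-.072; ex=np.array([np.cos(y),np.sin(y)]); C=np.array([565,-128])
p=C-60*ex; print(p); shift((*p,155),(*p,50))
E
```

```text
{'t': np.float64(15.275), 'ee_pos': array([ 537.505, -380.603,  155.715]), 'tool_rot': array([ 1.033,  1.57 , -0.51 ]), 'ft_force': array([-0.11 , -0.175, -1.488]), 'finger_gap': np.float64(34.93), 'joint_positions': array([ 0.533,  0.508,  0.05 ,  1.399, -0.026,  1.234,  0.613])}
0.027864516218490978
[ 505.15545283 -123.68373151]
(np.float64(505.1554528269684), np.float64(-123.68373151266059), 155) -> [ 0.0006 -0.0252 -0.2577]
(np.float64(505.1554528269684), np.float64(-123.68373151266059), 50) -> [ 0.1056 -0.0252 -0.2578]
```

Request:
play_rows(xyz=[[0,-0.006,-0.06],[0,-0.012,-0.12],[0,-0.018,-0.18],[0,-0.025,-0.24],[0,-0.025,-0.258],[0,-0.025,-0.258],[0,-0.025,-0.258]], rotation=[[0.1,0,0],[0.1,0,0],[0.1,0,0],[0.1,0,0],[0.1,0,0],[0.1,0,0],[0.1,0,0]], gripper=[0,0,0,0,0,0,0])

```text
t: 16.15
ee_pos: [505.0, -125.5, 154.7]
tool_rot: [-1.004, 1.569, -2.649]
ft_force: [0.0, -0.4, -0.8]
finger_gap: 35.1
```

```bash
python3 - <<'E'
from h import *
st(); print(toolyaw()); shift((505.2,-123.7,50))
E
```

```text
{'t': np.float64(16.15), 'ee_pos': array([ 505.022, -125.492,  154.68 ]), 'tool_rot': array([-1.004,  1.569, -2.649]), 'ft_force': array([ 0.035, -0.359, -0.754]), 'finger_gap': np.float64(35.149), 'joint_positions': array([ 0.216,  0.23 , -0.04 ,  1.785,  0.011,  1.128,  0.098])}
-0.0745518749368488
(505.2, -123.7, 50) -> [ 0.1047  0.0002 -0.0019]
```

Request:
play_rows(xyz=[[0.05,0,-0.002],[0.085,0,-0.002],[0.1,0,-0.002],[0.104,0,-0.002],[0.104,0,-0.002],[0.104,0,-0.002],[0.104,0,-0.002],[0.104,0,-0.002],[0.06,0,-0.002],[0,0,-0.002],[-0.065,0,0],[-0.065,0,0]], rotation=[[0,0,0],[0,0,0],[0,0,0],[0,0,0],[0,0,0],[0,0,0],[0,0,0],[0,0,0],[0,0,0],[0,0,0],[0,0,0],[0,0,0]], gripper=[0,0,0,0,0,0.65,0.65,0.65,0.65,0.65,0.8,0.8])

```text
t: 17.65
ee_pos: [508.1, -124.0, 226.0]
tool_rot: [1.447, 1.561, -0.196]
ft_force: [-0.4, -0.7, -1.3]
finger_gap: 68.2
```

```bash
python3 - <<'E'
from h import *
import pickle
st(); shift((444,-360,220))
d={n:cap(n,n+'8.png') for n in('scene','side','wrist')}; pickle.dump(d,open('c8.pkl','wb'))
E
```

```text
{'t': np.float64(17.65), 'ee_pos': array([ 508.114, -124.048,  225.957]), 'tool_rot': array([ 1.447,  1.561, -0.196]), 'ft_force': array([-0.375, -0.711, -1.271]), 'finger_gap': np.float64(68.185), 'joint_positions': array([ 0.214,  0.171, -0.04 ,  1.691,  0.007,  1.27 ,  0.1  ])}
(444, -360, 220) -> [ 0.0058 -0.047   0.24  ]
```

View pics/wrist8.png

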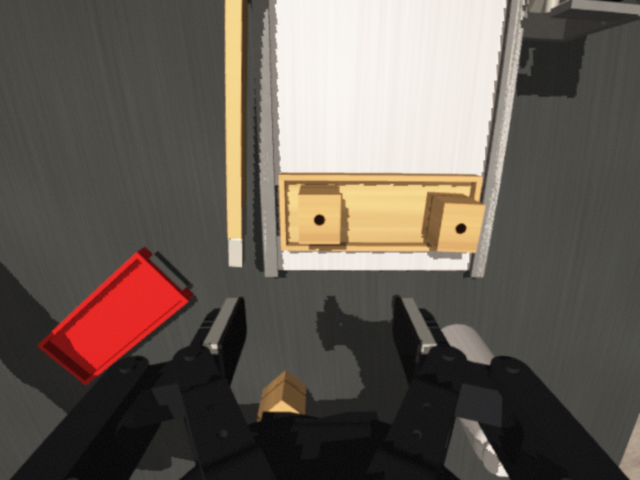

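Both blocks stand in the tray, with holes at (319,220) and (461,229). The third block is at (283,395).

```bash
python3 - <<'E'
from h import *
import pickle
d=pickle.load(open('c8.pkl','rb')); c=d['wrist']
C=np.array([565,-128]);y=-.072;M=np.array([[np.cos(y),np.sin(y)],[-np.sin(y),np.cos(y)]])
P=[onz(c,*p,28)[:2] for p in((279,175),(481,177))]; print('tray front',np.round(P,1))
for p in((319,220),(461,229)): q=onz(c,*p,66)[:2]; print(q.round(1),'in tray',(M@(q-C)).round(1))
w=pickle.load(open('w7.pkl','rb')); print('red corner',onz(w,108,55,28),'gate tip',onz(c,236,265,60))
for n in('scene','side'):
    h=cv2.cvtColor(d[n]['frame'],cv2.COLOR_RGB2HSV)
    m=cv2.inRange(h,(10,70,90),(28,220,255)); k,l,s,ce=cv2.connectedComponentsWithStats(m)
    for i in range(1,k):
        q=onz(d[n],*ce[i],25)[:2]
        if 120<s[i,4]<900 and q[1]<-250 and q[0]>300: print(n,q.round())
E
```

```text
tray front [[471.4 -84.6]
 [662.4 -99.5]]
[ 506.4 -120.2] in tray [-59.1   3.6]
[ 630.1 -137.2] in tray [65.6 -4.5]
red corner [ 368.22781278 -222.43171234   28.        ] gate tip [ 426.69327447 -159.4464392    60.        ]
scene [ 443. -364.]
side [ 444. -361.]
```

Request:
play_rows(xyz=[[0.006,-0.012,0.06],[0.006,-0.024,0.12],[0.006,-0.036,0.18],[0.006,-0.047,0.24],[0.006,-0.047,0.24],[0.006,-0.047,0.24],[0.006,-0.047,0.24]], rotation=[[0.16,0,0],[0.32,0,0],[0.48,0,0],[0.64,0,0],[0.767,0,0],[0.767,0,0],[0.767,0,0]], gripper=[0.8,0.8,0.8,0.8,0.8,0.8,0.8])

```text
t: 18.68
ee_pos: [441.5, -357.9, 213.1]
tool_rot: [-1.528, 1.569, 2.351]
ft_force: [-0.1, -0.1, 0.5]
finger_gap: 68.4
```

```bash
python3 - <<'E'
from h import *
import pickle
st(); print(toolyaw()); c=cap('wrist','w9.png'); pickle.dump(c,open('w9.pkl','wb'))
u=proj(c,(444,-360,50)); print(u); b,a=block(c,*u); shift((*b,33.4))
E
```

```text
{'t': np.float64(18.675), 'ee_pos': array([ 441.53 , -357.947,  213.103]), 'tool_rot': array([-1.528,  1.569,  2.351]), 'ft_force': array([-0.135, -0.132,  0.543]), 'finger_gap': np.float64(68.368), 'joint_positions': array([ 0.454,  0.282,  0.211,  1.591, -0.061,  1.277, -0.159])}
-0.8341016046851998
[322.91921676 220.70311577]
block c [ 437.3 -365.9] size [28.2 36.9] short-side yaw 0.738
(437.3447570800781, -365.8539733886719, 33.4) -> [0.1801 0.0032 0.0084]
```

```bash
python3 - <<'E'
import cv2
cv2.imwrite('pics/w9c.png',cv2.resize(cv2.imread('pics/w9.png')[150:300,240:400],None,fx=3.5,fy=3.5,interpolation=cv2.INTER_CUBIC))
E
```

```text
(no output)
```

View pics/w9c.png

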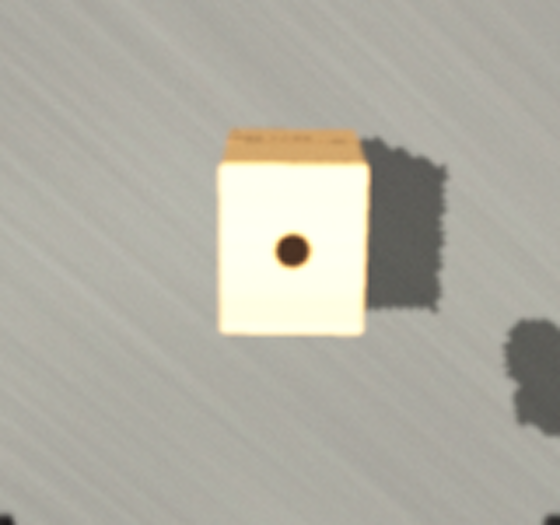

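The block top spans (218..367, 164..334) in the crop, centre (324,221) in the picture. It agrees with the earlier fix and is square to the jaws.

Request:
play_rows(xyz=[[0.06,0.0036,0],[0.12,0.0036,0],[0.16,0.0036,0],[0.18,0.0036,0],[0.18,0.0036,0],[0.18,0.0036,0],[0.18,0.0036,0],[0.18,0.0036,0],[0.18,0.0036,0],[0.12,0.0036,0],[0.05,0.0036,0],[0.05,0.0036,0],[0.05,0.0036,0]], rotation=[[0,0,0],[0,0,0],[0,0,0],[0,0,0],[0,0,0],[0,0,0],[0,0,0],[0,0,0],[0,0,0],[0,0,0],[0,0,0],[0,0,0],[0,0,0]], gripper=[0.8,0.8,0.8,0.8,0.8,0,0,0,0,0,0,0,0])

```text
t: 20.35
ee_pos: [443.8, -362.1, 164.9]
tool_rot: [1.942, 1.569, -0.468]
ft_force: [-0.7, -0.1, -1.2]
finger_gap: 35.6
```

```bash
python3 - <<'E'
from h import *
st(); y=toolyaw(); print(y,y+.072); 
p=np.array([565,-128])+4*np.array([np.cos(.072),-np.sin(.072)]); print(p); shift((*p,160))
E
```

```text
{'t': np.float64(20.35), 'ee_pos': array([ 443.825, -362.1  ,  164.887]), 'tool_rot': array([ 1.942,  1.569, -0.468]), 'ft_force': array([-0.706, -0.143, -1.171]), 'finger_gap': np.float64(35.631), 'joint_positions': array([ 0.459,  0.326,  0.212,  1.647, -0.073,  1.175, -0.151])}
-0.8388053810317403 -0.7668053810317403
[ 568.98963648 -128.28775123]
(np.float64(568.9896364782021), np.float64(-128.28775123248928), 160) -> [ 0.0049 -0.0903 -0.2494]
```

Request:
play_rows(xyz=[[0,-0.018,-0.05],[0,-0.036,-0.1],[0,-0.054,-0.15],[0,-0.072,-0.2],[0,-0.09,-0.249],[0,-0.09,-0.249],[0,-0.09,-0.249],[0,-0.09,-0.249]], rotation=[[-0.15,0,0],[-0.3,0,0],[-0.45,0,0],[-0.6,0,0],[-0.767,0,0],[-0.767,0,0],[-0.767,0,0],[-0.767,0,0]], gripper=[0,0,0,0,0,0,0,0])

```text
t: 21.35
ee_pos: [567.7, -130.4, 163.3]
tool_rot: [-1.315, 1.569, -2.961]
ft_force: [-0.4, -0.2, -0.2]
finger_gap: 35.5
```

```bash
python3 - <<'E'
from h import *
st(); print(toolyaw()); shift((568,-128.3,50)); cap('wrist','w10.png')
E
```

```text
{'t': np.float64(21.35), 'ee_pos': array([ 567.689, -130.356,  163.299]), 'tool_rot': array([-1.315,  1.569, -2.961]), 'ft_force': array([-0.377, -0.244, -0.237]), 'finger_gap': np.float64(35.454), 'joint_positions': array([ 0.196,  0.348, -0.033,  1.61 ,  0.013,  1.185,  0.086])}
-0.07507765369492435
(568, -128.3, 50) -> [ 0.1133  0.0004 -0.0021]
```

View pics/w10.png

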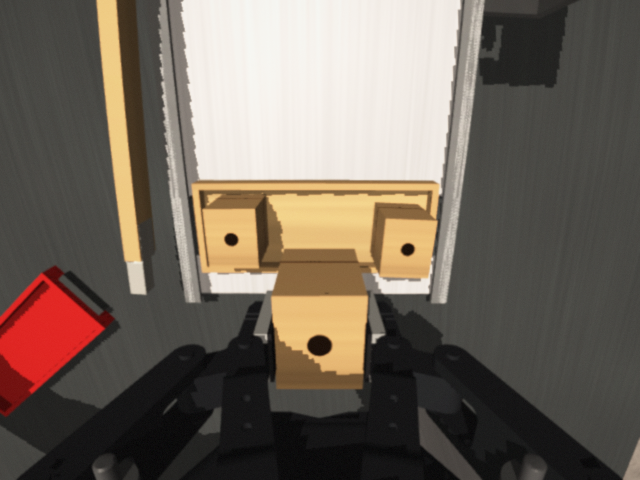

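The middle slot is free between the blocks at (232,240) and (407,248), so I lower the third block.

Request:
play_rows(xyz=[[0.05,0,-0.002],[0.09,0,-0.002],[0.105,0,-0.002],[0.113,0,-0.002],[0.113,0,-0.002],[0.113,0,-0.002],[0.113,0,-0.002]], rotation=[[0,0,0],[0,0,0],[0,0,0],[0,0,0],[0,0,0],[0,0,0],[0,0,0]], gripper=[0,0,0,0,0,0.54,0.54])

```text
t: 22.28
ee_pos: [569.5, -126.9, 52.2]
tool_rot: [1.46, 1.569, -0.183]
ft_force: [0.4, 0.3, 0.1]
finger_gap: 46.3
```

Request:
play_rows(xyz=[[-0.02,0,0],[-0.06,0,0],[-0.12,0,0],[-0.18,0,0],[-0.18,0,0.04],[-0.18,0,0.04]], rotation=[[0,0,0],[0,0,0],[0,0,0],[0,0,0],[0,0,0],[0,0,0]], gripper=[0.54,0.54,0.54,0,0,0])

```text
t: 23.02
ee_pos: [565.5, -170.9, 232.5]
tool_rot: [0.633, 1.568, -1.016]
ft_force: [-0.3, 1.3, -0.4]
finger_gap: 0.3
```

```bash
python3 - <<'E'
from h import *
import pickle
st(); print(toolyaw()); c=cap('wrist','w11.png'); pickle.dump(c,open('w11.pkl','wb'))
for n in('scene','side'):cap(n,n+'11.png')
E
```

```text
{'t': np.float64(23.025), 'ee_pos': array([ 565.473, -170.908,  232.522]), 'tool_rot': array([ 0.633,  1.568, -1.016]), 'ft_force': array([-0.323,  1.343, -0.42 ]), 'finger_gap': np.float64(0.267), 'joint_positions': array([ 0.244,  0.315, -0.007,  1.497,  0.005,  1.328,  0.158])}
-0.07759049517352286
```

View pics/w11.png

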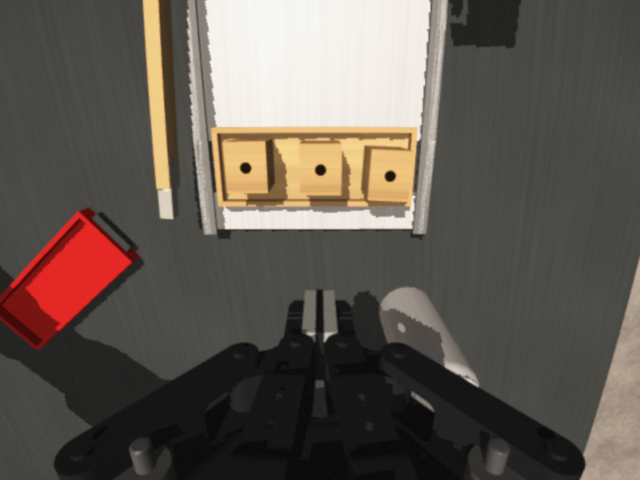

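All three blocks stand on the tray floor, with holes at (246,168), (320,170) and (390,176). Next I lower the shut fingers behind the middle of the rear wall.

```bash
python3 - <<'E'
from h import *
import pickle
c=pickle.load(open('w11.pkl','rb'))
P=[onz(c,*p,28)[:2] for p in((212,128),(416,128),(408,206),(218,206))]; print(np.round(P,1),np.mean(P,0))
for p in((246,168),(320,170),(390,176)): print(onz(c,*p,66)[:2].round(1))
shift((560.5,-188,60),(560.5,-188,33))
E
```

```text
[[ 472.   -85.1]
 [ 662.4  -99.9]
 [ 655.2 -174.6]
 [ 465.1 -159.8]] [ 563.67296584 -129.85029755]
[ 507.1 -120.3]
[ 570.1 -127. ]
[ 629.8 -136.7]
(560.5, -188, 60) -> [ 0.171  -0.0037  0.0225]
(560.5, -188, 33) -> [ 0.198  -0.0037  0.0225]
```

Request:
play_rows(xyz=[[0.0,-0.0035,0.0225],[0.06,-0.0035,0.0225],[0.12,-0.0035,0.0225],[0.17,-0.0035,0.0225],[0.19,-0.0035,0.0225],[0.198,-0.0035,0.0225],[0.198,-0.0035,0.0225],[0.198,-0.0035,0.0225]], rotation=[[0,0,0],[0,0,0],[0,0,0],[0,0,0],[0,0,0],[0,0,0],[0,0,0],[0,0,0]], gripper=[0,0,0,0,0,0,0,0])

```text
t: 24.18
ee_pos: [561.9, -188.8, 34.7]
tool_rot: [1.432, 1.569, -0.21]
ft_force: [0.6, 0.1, 0.3]
finger_gap: -0.1
```

Request:
play_rows(xyz=[[0,0,-0.004],[0,0,-0.008],[0,0,-0.012],[0,0,-0.016],[0,0,-0.02],[0,0,-0.025],[0,0,-0.03],[0,0,-0.036],[0,0,-0.042],[0,0,-0.049],[0,0,-0.056],[0,0,-0.063],[0,0,-0.07],[0,0,-0.077],[0,0,-0.084],[0,0,-0.091],[0,0,-0.098],[0,0,-0.105],[0,0,-0.112],[0,0,-0.118]], rotation=[[0,0,0],[0,0,0],[0,0,0],[0,0,0],[0,0,0],[0,0,0],[0,0,0],[0,0,0],[0,0,0],[0,0,0],[0,0,0],[0,0,0],[0,0,0],[0,0,0],[0,0,0],[0,0,0],[0,0,0],[0,0,0],[0,0,0],[0,0,0]], gripper=[0,0,0,0,0,0,0,0,0,0,0,0,0,0,0,0,0,0,0,0])

```text
t: 26.68
ee_pos: [569.5, -72.6, 33.7]
tool_rot: [0.395, 1.569, -1.249]
ft_force: [-0.7, -6.6, 2.6]
finger_gap: 0.1
```

```bash
python3 - <<'E'
from h import *
import pickle
st(); print(toolyaw()); c=cap('wrist','w12.png'); pickle.dump(c,open('w12.pkl','wb'));C=cap('scene','scene12.png')
# stop contact TCP: home minus (38+11)*ey
yaw=-.075; ey=np.array([-np.sin(yaw),np.cos(yaw)]); H=np.array([586,138]); shift((*(H-49*ey),33))
E
```

```text
{'t': np.float64(26.675), 'ee_pos': array([569.535, -72.555,  33.719]), 'tool_rot': array([ 0.395,  1.569, -1.249]), 'ft_force': array([-0.736, -6.565,  2.617]), 'finger_gap': np.float64(0.125), 'joint_positions': array([ 0.099,  0.473, -0.036,  1.753,  0.023,  0.915, -0.021])}
-0.07352980650144104
(np.float64(582.3284443436356), np.float64(89.13774791250182), 33) -> [ 0.0006  0.0011 -0.161 ]
```

View pics/w12.png

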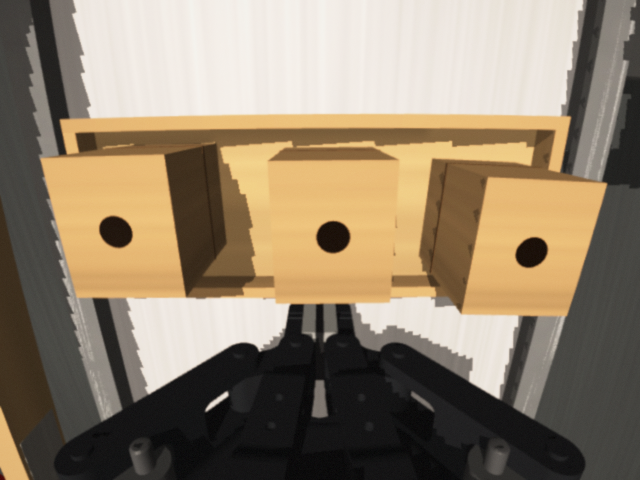

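The fingers push at the middle (320,310) with 6.6 N, and the blocks stand still in the tray. I continue the push.

Request:
play_rows(xyz=[[0,0,-0.006],[0,0,-0.012],[0,0,-0.019],[0,0,-0.026],[0,0,-0.034],[0,0,-0.042],[0,0,-0.05],[0,0,-0.058],[0,0,-0.066],[0,0,-0.074],[0,0,-0.082],[0,0.001,-0.09],[0,0.001,-0.098],[0,0.001,-0.106],[0,0.001,-0.114],[0,0.001,-0.122],[0,0.001,-0.13],[0,0.001,-0.136],[0,0.001,-0.14],[0,0.001,-0.144]], rotation=[[0,0,0],[0,0,0],[0,0,0],[0,0,0],[0,0,0],[0,0,0],[0,0,0],[0,0,0],[0,0,0],[0,0,0],[0,0,0],[0,0,0],[0,0,0],[0,0,0],[0,0,0],[0,0,0],[0,0,0],[0,0,0],[0,0,0],[0,0,0]], gripper=[0,0,0,0,0,0,0,0,0,0,0,0,0,0,0,0,0,0,0,0])

```text
t: 29.28
ee_pos: [580.9, 70.4, 33.6]
tool_rot: [0.139, 1.569, -1.506]
ft_force: [-1.0, -7.4, 5.3]
finger_gap: 0.1
```

Request:
play_rows(xyz=[[0,0,-0.002],[0,0,-0.004],[0,0,-0.006],[0,0,-0.008],[0,0,-0.01],[0,0,-0.01]], rotation=[[0,0,0],[0,0,0],[0,0,0],[0,0,0],[0,0,0],[0,0,0]], gripper=[0,0,0,0,0,0])

```text
t: 30.02
ee_pos: [581.7, 80.7, 33.6]
tool_rot: [0.198, 1.569, -1.447]
ft_force: [-0.7, -5.9, 4.4]
finger_gap: -0.3
```

Now I creep in 2 mm steps until the force rises.

Request:
play_rows(xyz=[[0,0,-0.002],[0,0,-0.004],[0,0,-0.005],[0,0,-0.006]], rotation=[[0,0,0],[0,0,0],[0,0,0],[0,0,0]], gripper=[0,0,0,0])

```text
t: 30.52
ee_pos: [582.1, 86.2, 33.6]
tool_rot: [0.094, 1.569, -1.55]
ft_force: [-1.3, -7.3, 5.3]
finger_gap: -0.1
```

Request:
play_rows(xyz=[[0,0,-0.001],[0,0,-0.002],[0,0,-0.002]], rotation=[[0,0,0],[0,0,0],[0,0,0]], gripper=[0,0,0])

```text
t: 30.9
ee_pos: [582.2, 87.7, 33.7]
tool_rot: [0.034, 1.568, -1.612]
ft_force: [-1.0, -7.7, 6.0]
finger_gap: 0.1
```

Request:
play_rows(xyz=[[0,0,-0.001],[0,0,-0.002],[0,0,-0.002]], rotation=[[0,0,0],[0,0,0],[0,0,0]], gripper=[0,0,0])

```text
t: 31.28
ee_pos: [582.1, 88.0, 33.7]
tool_rot: [-0.113, 1.566, -1.76]
ft_force: [-2.2, -13.0, 7.5]
finger_gap: 0.4
```

Request:
play_rows(xyz=[[0,0,-0.001],[0,0,-0.0015],[0,0,-0.0015]], rotation=[[0,0,0],[0,0,0],[0,0,0]], gripper=[0,0,0])

```text
t: 31.65
ee_pos: [582.0, 88.3, 33.6]
tool_rot: [-0.186, 1.565, -1.833]
ft_force: [-3.5, -15.8, 9.8]
finger_gap: -0.1
```

The tray is home: the fingers have stopped at y = 88 and the force is rising to 16 N. I back off and go above the open gate to straddle it.

```bash
python3 - <<'E'
from h import *
y=toolyaw(); print(y)
shift((580.5,68,34),(580.5,68,160),(437,-86,160),(437,-86,63))
E
```

```text
-0.07664033807943776
(580.5, 68, 34) -> [-0.0002  0.      0.0204]
(580.5, 68, 160) -> [-1.262e-01 -1.000e-04  2.110e-02]
(437, -86, 160) -> [-0.1252 -0.1314  0.1856]
(437, -86, 63) -> [-0.0282 -0.1313  0.1851]
```

Request:
play_rows(xyz=[[0,0,0.01],[0,0,0.02],[-0.06,0,0.021],[-0.125,0,0.021],[-0.125,-0.04,0.07],[-0.125,-0.08,0.12],[-0.125,-0.11,0.16],[-0.125,-0.131,0.1855],[-0.125,-0.131,0.1855],[-0.125,-0.131,0.1855]], rotation=[[0,0,0],[0,0,0],[0,0,0],[0,0,0],[0.02,0,0],[0.04,0,0],[0.068,0,0],[0.068,0,0],[0.068,0,0],[0.068,0,0]], gripper=[0,0,0,0,0.5,0.5,0.5,0.5,0.5,0.5])

```text
t: 32.9
ee_pos: [438.7, -80.9, 158.4]
tool_rot: [2.45, 1.57, 0.74]
ft_force: [0.6, 0.4, 0.5]
finger_gap: 42.6
```

```bash
python3 - <<'E'
from h import *
import pickle
st(); y=toolyaw(); print(y); c=cap('wrist','w13.png'); pickle.dump(c,open('w13.pkl','wb'))
# panel top (pine colour) in wrist view: line fit near the TCP
h=cv2.cvtColor(c['frame'],cv2.COLOR_RGB2HSV); m=cv2.inRange(h,(12,60,120),(30,220,255)); k,l,s,ce=cv2.connectedComponentsWithStats(m)
for i in range(1,k):
    if s[i,4]>400: print(s[i].tolist(),ce[i].round(), onz(c,*ce[i],64).round(1))
d=cap('side','side13.png'); shift((437,-86,63))
E
```

```text
{'t': np.float64(32.9), 'ee_pos': array([438.729, -80.912, 158.421]), 'tool_rot': array([2.45, 1.57, 0.74]), 'ft_force': array([0.626, 0.384, 0.489]), 'finger_gap': np.float64(42.586), 'joint_positions': array([ 0.095,  0.069,  0.017,  1.963, -0.002,  1.108, -0.026])}
-0.13911079086338216
[305, 0, 23, 315, 6434] [316. 149.] [446.5 -14.   64. ]
(437, -86, 63) -> [ 0.0953 -0.0012  0.0057]
```

Request:
play_rows(xyz=[[0.05,-0.0015,0.005],[0.085,-0.0015,0.005],[0.095,-0.0015,0.005],[0.095,-0.0015,0.005],[0.095,-0.0015,0.005]], rotation=[[0,0,0],[0,0,0],[0,0,0],[0,0,0],[0,0,0]], gripper=[0.5,0.5,0.5,0.5,0.5])

```text
t: 33.62
ee_pos: [437.4, -86.3, 64.6]
tool_rot: [1.648, 1.569, -0.062]
ft_force: [1.1, 0.1, -0.2]
finger_gap: 42.5
```

```bash
python3 - <<'E'
from h import *
s=st(); print(toolyaw()); H=np.array([461,82]);M=rot(s); p0=s['ee_pos']
for t in np.linspace(1.64,.5,15)[1:]:
    a=-.075-t; P=np.r_[H+170*np.array([np.cos(a),np.sin(a)]),p0[2]]; print(((M.T@(P-p0))/1000).round(3).tolist(),round(t-1.64,3))
E
```

```text
{'t': np.float64(33.625), 'ee_pos': array([437.357, -86.297,  64.625]), 'tool_rot': array([ 1.648,  1.569, -0.062]), 'ft_force': array([ 1.066,  0.101, -0.189]), 'finger_gap': np.float64(42.519), 'joint_positions': array([ 0.103,  0.191,  0.022,  2.066, -0.006,  0.883, -0.011])}
-0.13943837263131828
[0.0, 0.013, -0.0] -0.081
[0.0, 0.027, -0.002] -0.163
[0.0, 0.04, -0.005] -0.244
[0.0, 0.054, -0.009] -0.326
[0.0, 0.067, -0.014] -0.407
[0.0, 0.079, -0.019] -0.489
[0.0, 0.091, -0.026] -0.57
[0.0, 0.102, -0.034] -0.651
[0.0, 0.113, -0.043] -0.733
[0.0, 0.123, -0.053] -0.814
[0.0, 0.132, -0.063] -0.896
[0.0, 0.14, -0.074] -0.977
[0.0, 0.148, -0.086] -1.059
[0.0, 0.154, -0.098] -1.14
```

Request:
play_rows(xyz=[[0,0.013,0],[0,0.027,-0.002],[0,0.04,-0.005],[0,0.054,-0.009],[0,0.067,-0.014],[0,0.079,-0.019],[0,0.091,-0.026],[0,0.102,-0.034],[0,0.113,-0.043],[0,0.123,-0.053],[0,0.132,-0.063],[0,0.14,-0.074],[0,0.148,-0.086],[0,0.154,-0.098],[0,0.154,-0.098]], rotation=[[-0.081,0,0],[-0.163,0,0],[-0.244,0,0],[-0.326,0,0],[-0.407,0,0],[-0.489,0,0],[-0.57,0,0],[-0.651,0,0],[-0.733,0,0],[-0.814,0,0],[-0.896,0,0],[-0.977,0,0],[-1.059,0,0],[-1.14,0,0],[-1.14,0,0]], gripper=[0.5,0.5,0.5,0.5,0.5,0.5,0.5,0.5,0.5,0.5,0.5,0.5,0.5,0.5,0.5])

```text
t: 35.5
ee_pos: [603.3, -9.8, 64.6]
tool_rot: [0.867, 1.569, 0.297]
ft_force: [-0.1, -0.0, -0.3]
finger_gap: 42.8
```

```bash
python3 - <<'E'
from h import *
import pickle
s=st(); print(toolyaw()); c=cap('wrist','w14.png'); C=cap('scene','scene14.png'); pickle.dump((c,C),open('w14.pkl','wb'))
h=cv2.cvtColor(c['frame'],cv2.COLOR_RGB2HSV); m=cv2.inRange(h,(12,60,120),(30,220,255)); k,l,s,ce=cv2.connectedComponentsWithStats(m)
for i in range(1,k):
    if s[i,4]>400: print(s[i].tolist(),ce[i].round(), onz(c,*ce[i],64).round(1))
E
```

```text
{'t': np.float64(35.5), 'ee_pos': array([603.349,  -9.771,  64.601]), 'tool_rot': array([0.867, 1.569, 0.297]), 'ft_force': array([-0.107, -0.034, -0.318]), 'finger_gap': np.float64(42.785), 'joint_positions': array([ 0.108,  0.495, -0.189,  1.645,  0.105,  1.01 ,  0.886])}
1.0010528989300067
[273, 0, 57, 359, 11827] [299. 168.] [542.4  20.5  64. ]
[450, 0, 141, 132, 5993] [528.  60.] [553.6 107.4  64. ]
[612, 0, 20, 44, 448] [622.  20.] [558.7 142.1  64. ]
[578, 54, 62, 123, 5089] [614. 115.] [587.3 128.6  64. ]
[511, 168, 85, 64, 1850] [544. 191.] [600.1  95.2  64. ]
[605, 217, 35, 86, 2228] [625. 258.] [646.7 115.8  64. ]
```

```bash
python3 - <<'E'
from h import *
H=np.array([461,82])
def P(t,o,r=165,z=63):
    a=-.075-t; return np.r_[H+r*np.array([np.cos(a),np.sin(a)])-o*np.array([-np.sin(a),np.cos(a)]),z]
s=P(.56,42); shift((603,-10,165),(*s[:2],165))
y=-.075; M=np.array([[0,np.cos(y),np.sin(y)],[0,np.sin(y),-np.cos(y)],[-1,0,0]])
print(s)
for t in [.56,.5,.44,.38,.32,.26,.2,.15,.1,.07,.04,.02,0,-.01]: print(t,((M.T@(P(t,17+6*t/.5)-s))/1000).round(4).tolist())
E
```

```text
(603, -10, 165) -> [-0.1009  0.0013 -0.0002]
(np.float64(568.9233743151772), np.float64(-49.68730112059456), 165) -> [-0.1009 -0.0505 -0.0073]
[568.92337432 -49.68730112  63.        ]
0.56 [0.0, 0.0097, -0.0155]
0.5 [0.0, 0.0163, -0.0239]
0.44 [0.0, 0.0223, -0.0328]
0.38 [0.0, 0.0277, -0.042]
0.32 [0.0, 0.0326, -0.0515]
0.26 [0.0, 0.0368, -0.0614]
0.2 [0.0, 0.0404, -0.0714]
0.15 [0.0, 0.0429, -0.08]
0.1 [0.0, 0.0449, -0.0886]
0.07 [0.0, 0.0459, -0.0939]
0.04 [0.0, 0.0467, -0.0992]
0.02 [0.0, 0.0471, -0.1027]
0 [0.0, 0.0475, -0.1062]
-0.01 [0.0, 0.0477, -0.108]
```

Request:
play_rows(xyz=[[-0.05,0,0],[-0.1,0,0],[-0.1,-0.025,-0.004],[-0.1,-0.0505,-0.0075],[-0.1,-0.0505,-0.0075],[-0.1,-0.0505,-0.0075],[-0.1,-0.0505,-0.0075],[-0.1,-0.0505,-0.0075],[-0.1,-0.0505,-0.0075],[-0.1,-0.0505,-0.0075]], rotation=[[0,0,0],[0,0,0],[0.16,0,0],[0.32,0,0],[0.48,0,0],[0.64,0,0],[0.8,0,0],[0.96,0,0],[1.076,0,0],[1.076,0,0]], gripper=[0.5,0.5,0,0,0,0,0,0,0,0])

```text
t: 36.85
ee_pos: [568.4, -49.9, 163.7]
tool_rot: [1.247, 1.57, -0.401]
ft_force: [-0.6, 0.2, -0.7]
finger_gap: 0.3
```

Request:
play_rows(xyz=[[0.04,0,0],[0.08,0,0],[0.1,0,0],[0.1,0,0],[0.1,0,0]], rotation=[[0,0,0],[0,0,0],[0,0,0],[0,0,0],[0,0,0]], gripper=[0,0,0,0,0])

```text
t: 37.48
ee_pos: [569.4, -49.6, 64.5]
tool_rot: [1.624, 1.569, -0.023]
ft_force: [1.2, 0.6, 0.7]
finger_gap: 0.3
```

```bash
python3 - <<'E'
from h import *
s=st(); print(toolyaw()); shift((568.9,-49.7,63))
E
```

```text
{'t': np.float64(37.475), 'ee_pos': array([569.353, -49.576,  64.502]), 'tool_rot': array([ 1.624,  1.569, -0.023]), 'ft_force': array([1.154, 0.612, 0.696]), 'finger_gap': np.float64(0.292), 'joint_positions': array([ 0.048,  0.428, -0.022,  1.74 ,  0.011,  0.972, -0.053])}
-0.07537848951795066
(568.9, -49.7, 63) -> [ 0.0015 -0.0004  0.0002]
```

Request:
play_rows(xyz=[[0.001,0.01,-0.0155],[0.001,0.016,-0.024],[0.001,0.022,-0.033],[0.001,0.0275,-0.042],[0.001,0.0325,-0.0515],[0.001,0.037,-0.0615],[0.001,0.0405,-0.0715],[0.001,0.043,-0.08],[0.001,0.044,-0.085],[0.001,0.045,-0.0885],[0.001,0.0455,-0.0915],[0.001,0.046,-0.094],[0.001,0.0465,-0.0965],[0.001,0.047,-0.099],[0.001,0.047,-0.101],[0.001,0.047,-0.103],[0.001,0.0475,-0.105],[0.001,0.0475,-0.106],[0.001,0.0475,-0.106]], rotation=[[0,0,0],[0,0,0],[0,0,0],[0,0,0],[0,0,0],[0,0,0],[0,0,0],[0,0,0],[0,0,0],[0,0,0],[0,0,0],[0,0,0],[0,0,0],[0,0,0],[0,0,0],[0,0,0],[0,0,0],[0,0,0],[0,0,0]], gripper=[0,0,0,0,0,0,0,0,0,0,0,0,0,0,0,0,0,0,0])

```text
t: 39.85
ee_pos: [623.3, 51.0, 61.9]
tool_rot: [-0.69, 1.568, -2.338]
ft_force: [-5.3, -5.5, 1.1]
finger_gap: 0.2
```

```bash
cat >> h.py <<'E'
def gate(c):
    """gate angle from the pine panel's upper edge line in the wrist view (z=64)"""
    h=cv2.cvtColor(c['frame'],cv2.COLOR_RGB2HSV); m=cv2.inRange(h,(12,40,120),(34,220,255)); k,l,s,ce=cv2.connectedComponentsWithStats(m)
    for i in range(1,k):
        if s[i,4]>300: print(s[i].tolist(),ce[i].round(),onz(c,*ce[i],64).round(1))
E
python3 - <<'E'
from h import *
s=st(); c=cap('wrist','w15.png'); gate(c)
E
```

```text
{'t': np.float64(39.85), 'ee_pos': array([623.311,  51.03 ,  61.942]), 'tool_rot': array([-0.69 ,  1.568, -2.338]), 'ft_force': array([-5.273, -5.471,  1.056]), 'finger_gap': np.float64(0.201), 'joint_positions': array([-0.102,  0.534, -0.043,  1.584,  0.027,  1.027, -0.231])}
[0, 0, 490, 211, 75617] [236. 100.] [602.2 144.1  64. ]
[0, 252, 449, 59, 20505] [220. 281.] [585.2  76.9  64. ]
```

Request:
play_rows(xyz=[[0,0,-0.001],[0,0,-0.002],[0,0,-0.003],[0,0,-0.003]], rotation=[[0,0,0],[0,0,0],[0,0,0],[0,0,0]], gripper=[0,0,0,0])

```text
t: 40.4
ee_pos: [623.8, 54.4, 61.9]
tool_rot: [-0.629, 1.569, -2.277]
ft_force: [-3.5, -5.5, 0.1]
finger_gap: -0.2
```

Request:
play_rows(xyz=[[0,0,-0.001],[0,0,-0.002],[0,0,-0.003],[0,0,-0.003]], rotation=[[0,0,0],[0,0,0],[0,0,0],[0,0,0]], gripper=[0,0,0,0])

```text
t: 40.9
ee_pos: [623.8, 54.6, 61.9]
tool_rot: [-0.378, 1.566, -2.028]
ft_force: [-4.8, -11.4, 3.1]
finger_gap: 0.0
```

Request:
play_rows(xyz=[[0,0,-0.001],[0,0,-0.002],[0,0,-0.003],[0,0,-0.004],[0,0,-0.004]], rotation=[[0,0,0],[0,0,0],[0,0,0],[0,0,0],[0,0,0]], gripper=[0,0,0,0,0])

```text
t: 41.52
ee_pos: [623.8, 54.8, 61.9]
tool_rot: [-0.294, 1.562, -1.947]
ft_force: [-8.2, -19.5, 4.0]
finger_gap: -0.0
```

```bash
python3 - <<'E'
from h import *
import pickle
c=cap('wrist','w16.png'); gate(c); C=cap('scene','scene16.png')
old=pickle.load(open('c0.pkl','rb'))['scene']
# compare the gate/latch area with the start picture
d=cv2.absdiff(C['frame'],old['frame']).max(2); print('diff latch/gate px>40:',(d[205:330,230:335]>40).sum())
a=np.hstack([cv2.resize(x[200:330,225:350],None,fx=3,fy=3,interpolation=cv2.INTER_CUBIC) for x in(old['frame'],C['frame'])])
cv2.imwrite('pics/cmp.png',a[:,:,::-1])
E
```

```text
[0, 5, 488, 214, 75508] [237. 107.] [603.2 145.6  64. ]
[0, 257, 449, 52, 20467] [220. 284.] [585.6  79.7  64. ]
diff latch/gate px>40: 5636
```

Request:
play_rows(xyz=[[0,0,0.01],[0,0,0.03],[0,0,0.05],[-0.06,0,0.05],[-0.12,0,0.05],[-0.187,0.05,0.03],[-0.187,0.0905,-0.003],[-0.187,0.0905,-0.003],[-0.187,0.0905,-0.003],[-0.187,0.0905,-0.003]], rotation=[[0,0,0],[0,0,0],[0,0,0],[0,0,0],[0,0,0],[-0.05,0,0],[-0.074,0,0],[-0.074,0,0],[-0.074,0,0],[-0.074,0,0]], gripper=[0,0,0,0,0,0,0,0,0,0])

```text
t: 42.88
ee_pos: [714.5, 57.2, 249.1]
tool_rot: [-0.803, 1.57, -2.377]
ft_force: [-0.3, 0.2, 0.3]
finger_gap: -0.3
```

```bash
python3 - <<'E'
from h import *
import pickle
st(); print(toolyaw()); c=cap('wrist','w17.png'); pickle.dump(c,open('w17.pkl','wb'))
for n in('scene','side'): cap(n,n+'17.png')
E
```

```text
{'t': np.float64(42.875), 'ee_pos': array([714.536,  57.199, 249.102]), 'tool_rot': array([-0.803,  1.57 , -2.377]), 'ft_force': array([-0.304,  0.246,  0.261]), 'finger_gap': np.float64(-0.257), 'joint_positions': array([-0.101,  0.599, -0.042,  1.051,  0.025,  1.493, -0.141])}
-0.0035888190504817833
```

View pics/w17.png

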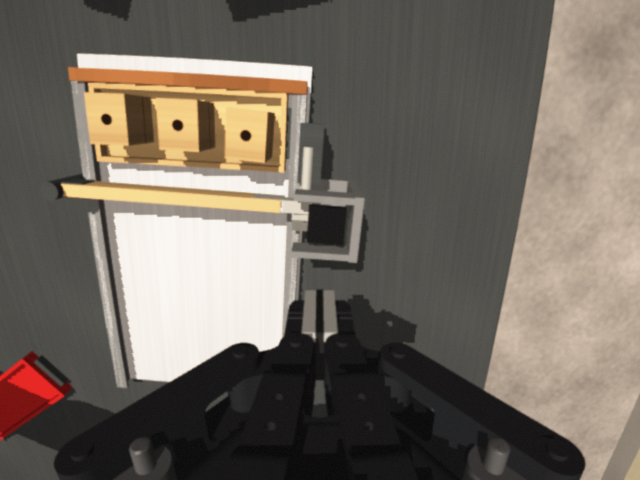

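The gate is shut across the bed, with the hook in front of the tongue at (300,215) as at the start. The tray is against the stop with the three blocks at (106,119), (178,125) and (246,135). I'll check these numerically.

```bash
python3 - <<'E'
from h import *
import pickle
for n in('w1','w17'):
    c=pickle.load(open(n+'.pkl','rb')); h=cv2.cvtColor(c['frame'],cv2.COLOR_RGB2HSV); g=cv2.cvtColor(c['frame'],cv2.COLOR_RGB2GRAY)
    m=cv2.inRange(h,(15,30,190),(34,220,255)); pts=[]
    for u in range(120,276,5):
        r=np.where(m[172:215,u])[0]
        if len(r): pts.append(onz(c,u,172+r.mean(),64)[:2])
    pts=np.array(pts); k=np.polyfit(pts[:,0],pts[:,1],1); print(n,'gate slope',k[0].round(4),'y at 650',np.polyval(k,650).round(1),len(pts))
    mm=(g[185:260,295:360]<45).astype(np.uint8); _,l,s,ce=cv2.connectedComponentsWithStats(mm); i=1+s[1:,4].argmax(); print('pad',s[i].tolist(),onz(c,*(ce[i]+[295,185]),82).round(1))
S=[onz(c,*p,30)[:2] for p in((69,80),(307,93))]; T=[onz(c,*p,28)[:2] for p in((100,163),(283,171))]
d=S[1]-S[0]; ey=np.array([-d[1],d[0]])/np.linalg.norm(d); print('stop face to tray rear (76 expected):',[((S[0]-t)@ey).round(1) for t in T])
yaw=np.arctan2(d[1],d[0]);ex=d/np.linalg.norm(d);C=np.mean(T,0)+38*ey;print('tray',C)
for p in((106,119),(178,125),(246,135)): q=onz(c,*p,66)[:2]-C; print(round(q@ex,1),round(q@ey,1))
for n,k in(('scene',1),('side',1)): pass
a=cv2.imread('pics/scene0.png');b=cv2.imread('pics/scene17.png')
for nm,(x0,x1,y0,y1) in dict(box=(365,450,305,380),can=(103,150,175,250)).items(): print(nm,'changed px',(cv2.absdiff(a,b)[y0:y1,x0:x1].max(2)>40).sum())
E
```

```text
w1 gate slope -0.0866 y at 650 68.3 32
pad [8, 13, 44, 42, 1477] [720.9  52.   82. ]
w17 gate slope -0.0868 y at 650 68.3 32
pad [8, 19, 44, 42, 1436] [721.   52.2  82. ]
stop face to tray rear (76 expected): [np.float64(78.9), np.float64(75.5)]
tray [585.90756453 136.34571256]
-60.0 5.4
4.8 3.5
64.8 -1.4
box changed px 54
can changed px 718
```

```bash
python3 - <<'E'
from h import *
a=cv2.imread('pics/scene0.png');b=cv2.imread('pics/scene17.png')
r=cv2.matchTemplate(b[160:265,85:170],a[178:245,105:142],cv2.TM_CCOEFF_NORMED); print(cv2.minMaxLoc(r),'expect (20,18)')
st(); job.hand_in()
E
```

```text
(-0.13652989268302917, 0.802320122718811, (2, 0), (21, 20)) expect (20,18)
{'t': np.float64(43.025), 'ee_pos': array([714.691,  57.769, 249.738]), 'tool_rot': array([ 0.337,  1.57 , -1.237]), 'ft_force': array([-0.111, -0.921, -1.311]), 'finger_gap': np.float64(0.198), 'joint_positions': array([-0.101,  0.599, -0.043,  1.05 ,  0.024,  1.493, -0.142])}
the job is handed in; nothing more can be done
```

The job is done and handed in at about 43 s. I pressed the latch pad, swung the gate to about 1.64 rad, and stood the three blocks present on the tray floor. I then pushed the tray home at the middle of its rear wall, with readings of 6 to 8 N on the way and 16 N against the stop. Last, I dragged and pushed the gate shut.

**What the last checks showed**
- **Gate and latch:** the gate's line matches the shut gate at the start (slope -0.0868 against -0.0866). The pad looks as large and sits in the same place as before, so I take the latch to be up.
- **Tray:** it lies within about 2 mm of home. The stop-to-rear-wall distance read 78.9 and 75.5 mm at its two ends, against 76 mm expected, so those two disagree by about 3 mm.
- **Blocks:** their centres are at about x -60, 5 and 65 mm and y 5, 4 and -1 mm in the tray, well inside the limits.
- **Nail box and can:** the nail box area is almost unchanged. The can area failed a plain pixel comparison (718 pixels changed), probably because the block behind it is gone and the shadows moved. A template match, at a middling score of 0.80, puts the can within about 2 pixels of its start.

No fourth block appeared in any view.

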